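Collect the finished bag clasps from the press tray and close the tote

TASK

Pick the two finished clasps (the ones with a turn-button on top) out of the press's sloping catch tray, reaching in under the guard without bumping it, and lay them side by side, flat on the tote's floor with the turn-buttons up. Then put the tote's lid on, all the way down. Leave the plain blank plate in the tray, and do not disturb the other things on the bench.

Things in the scene. Friction and masses are not known exactly. Their poses are not given: they have to be found in the camera images.
- clasp_a: One finished brass bag clasp: plate 60 x 36 x 14 mm with a turn-button on top (26 mm disc 5 mm thick, on it a bar 22 x 9 x 9 mm; 28 mm high in all), about 0.16 kg. Origin: centre of the underside; x along the 60 mm, y along the 36 mm, z out of the turn-button side. Starts flat on the sloping tray floor, 60 mm side up the slope, low end at the lip; its place in the row of three varies.
- clasp_b: The other finished clasp, the same as clasp_a: 60 x 36 x 14 mm plate with turn-button, same origin and axes.
- blank: Unfinished brass blank: only the plate, 60 x 36 x 14 mm, no turn-button; lies in the tray's row like the clasps, same origin and axes. It stays where it is.
- press: Small grey press fixed to the bench. Origin at bench height below the middle of the row of parts; x level, pointing up the tray's slope (away from the robot), y along the row, z up. The parts lie at about y = -70, 0 and +70 mm (within 6 mm). The machine's housing stands beside the tray: x +10 to +220 mm, y +145 to +305 mm, 330 mm high (420 mm with its ram).
- row_mid (a point): Point on the catch tray's floor mid-row: press frame (0, 0, 105 mm), axes as the press's. The steel tray slopes 25 degrees, rising to +x; its floor ends 89 mm up the slope from here. Inner face of the lip 31 mm down the slope (lip 6 mm thick, 12 mm high). Side walls at y = -131 and +131 mm (outside), 5 mm thick, 26 mm high.
- guard: Fixed clear guard panel in a 12 mm steel bar frame, level over the tray. Origin: mid front bar, 285 mm above the bench, 5 mm to -x of row_mid. It reaches 80 mm in +x, 140 mm to each side in y; two posts at its far corners. An upright gripper has no room above the parts: come from the robot's side, tool tilted about square to the tray floor.
- tote: Open aluminium tote, loose, 168 (x) x 112 (y) x 50 mm (z) outside, walls and floor 4 mm; origin at the centre of its underside. 0.6 kg.
- lid: Aluminium lid, loose, right way up on the bench: top 178 (x) x 122 (y) x 3 mm, with a skirt 3 mm thick, 12 mm deep that goes outside the tote's walls, 2 mm to spare each side. Wooden grip on its middle: 56 (x) x 14 (y) x 26 mm high. Origin: centre at the skirt's lower edge (grip's top 41 mm above). Fully on, it is 38 mm above the tote's origin. About 0.3 kg.
- lid_grip (a point): Point in the lid's grip, 30 mm above the lid's origin; axes as the lid's.
- spool: White thread spool, 60 mm diameter, 58 mm high, standing; origin under its centre. Leave alone.
- awl: Wooden-handled awl lying on the bench. Leave alone.
- mallet: Wooden-handled hammer lying on the bench. Leave alone.
- template: Flat steel template, 100 x 65 x 6 mm, lying on the bench. Leave alone.
- die: Steel setting die, 40 mm diameter, 35 mm high, standing; origin under its centre. Leave alone.
Mind the look-alikes: they are no part of the job. Leave any pink look-alike of the lid alone.

How it is judged:
By the outcome, as a careful person would: the job done as asked, in the order asked, and still so for the second after the job is handed in, with the robot touching nothing.
It also fails if it takes over 72 s, if anything falls off the work surface, if the arm or the gripper's body presses on something with over 40 N, if the wrist force passes 120 N, or if a joint passes its speed limit or range.

ROBOT

A 6-joint arm with a two-finger parallel gripper is mounted at the origin on the work surface. World frame = base frame: x ahead of the robot, y to its left, z up, the work surface at z = 0. Lengths are in m, angles in rad, forces in N, time in s.
With the tool pointing down it reaches from about 0.225 to 0.875 m from the base axis. Payload 3.4 kg.
Tool frame: the origin (TCP) lies where the fingers leave the gripper's body, on its centre line; the fingertips stand 73 mm ahead of it and the grasp point (between the pads) lies 54 mm ahead of it (manip.pinch_z is the distance from the TCP to the grasp point, in m); z points along the fingers, y is the line along which they close (so a half turn about z gives the same grasp; the last joint's range is limited). The gripper opens to 85 mm and grips with 20 to 120 N. Pads are 22 mm wide; open, the fingers measure 114 mm over their backs; the gripper's body (76 mm by 85 mm) begins 54 mm behind the grasp point. The pads swing forward as they close: fully open they stand 13 mm farther back than shut.
Start: joints at [-1.324, 0.276, 1.505, -0, 1.361, -0.121], TCP at [0.207, -0.537, 0.304] pointing down, gripper open.
Joint ranges: [-2.89, 2.89], [-0.75, 2.08], [0.22, 2.7], [-1.18, 4.32], [0.11, 2.71], [-2.7, 2.7]. Speed limits (rad/s): [2.57, 2.57, 3.14, 3.14, 3.14, 3.14].

INTERFACE

Orientations are given as a unit quaternion [w, x, y, z].
In Python, from rig import readout, imaging, manip gives the robot as it stands. The module is installed in compiled form; this text tells all that it offers.
- The arm moves only by the tool servo_tool, never from a script. Its argument "moves" is a list of rows, each an object with "dp": the shift along the tool's x, y, z in units of 0.2 m (1.0 is 0.2 m), a list of three; "delta_rot": the turn, a rotation vector about the tool's x, y, z in units of 0.1 rad (1.0 is 0.1 rad), a list of three; "fingers": the opening, from 0 (shut) to 1 (fully open). In form: [{"dp": [dx, dy, dz], "delta_rot": [wx, wy, wz], "fingers": fingers}, ...]. A call has 1 to 5 rows; each row shifts and turns the commanded pose from where the row before left it, along the tool's axes as they then stand; what a row does not reach is not made up. A row lasts 1/10 s, in which the tool goes at most 50 mm and 8.59 degrees, less where a joint would pass 70% of its speed; a pose out of reach is approached as far as the arm can. A call with a number of a shift or a turn outside -1 to 1 is refused whole. A call with a gripper value outside its range is refused whole. The fingers move at their own pace and stop on an object; "force" is the grip in N (left out, the last holds). Time passes only in rows, so rows that do not move let the fingers close. It gives the time, the measured TCP pose, the force, the opening and the grip force at its end, in the units of the state.
- readout.get_state(): the state, without advancing time (a new reading comes with each control period).
- imaging.get_image(name): name is "side" or "top" or "wrist"; returns (picture, depth): 384x512x3 uint8, red, green, blue; 384x512 float32, m along the optical axis (not along the pixel's ray), 0 where there is no reading.
- imaging.calibration(name): a dict with "intrinsics" (3x3 intrinsics, pixels), "R" (3x3) and "t" (3): a world point X has camera coordinates R X + t; the wrist camera has in their place "hand_eye" (4x4, takes a point from camera to tool coordinates, whose origin is the TCP and whose axes are the flange's). Camera axes: x right, y down, z forward; pixel columns grow to the right and rows downward; lengths in m; the calibration is good to about 2 mm. The wrist camera is an equidistant fisheye: a pixel r from the principal point sees the ray r / f radians off the axis. A picture is of the moment at which its call begins: read the wrist's pose just before it. calibration takes no time and is no camera call.
- manip.sign_off(): hands the job in; it is judged then, once.
The state is a dict: "clock": time; "qpos": joint angles; "qd": joint speeds; "effort": joint torques, N m; "position": TCP position; "ee_rot": TCP orientation; "contact_force": force on the tool from outside, world axes, zero at the start; "moment": the same for the moment, N m; "width": finger opening in m; "gripper_force": force on a finger pad.
Only numpy, scipy, OpenCV 4.12 (cv2) and the standard library are available. Lean on these libraries where they do the work, as an engineer would, in place of code of your own. Each camera call takes 0.05 s, during which the arm holds its last target. There are 200 camera calls.

## Working session

There is one attempt and no reset: what is moved stays moved. The work goes in short steps, Python scripts to look and compute and a tool call to move; the robot and the scene stay as the last step left them, time stands still between calls to the robot, and variables do not carry over. Pictures are saved under pics/ and viewed, at most 10 in all, crops included, and the job is handed in when it is done.

Besides the shell and the picture viewer there is one more tool, called after "Emit:" in YAML: its name, and indented under it one key for each argument. servo_tool: Moves the arm, as the interface text tells. Its arguments: {"type":"object","properties":{"moves":{"type":"array"},"force":{"type":"number"}},"required":["moves"]}

```bash
mkdir -p pics; ls; python3 - <<'E'
from rig import readout, imaging, manip
import cv2,numpy as np
s=readout.get_state();print(s)
for n in ("top","side"):
    p,d=imaging.get_image(n);cv2.imwrite(f"pics/{n}0.png",p[:,:,::-1]);np.save(f"pics/{n}0.npy",d)
    np.save(f"pics/{n}0rgb.npy",p)
    c=imaging.calibration(n);print(n,{k:np.round(v,4).tolist() for k,v in c.items()})
c=imaging.calibration("wrist");print(c)
E
```

```text
pics
{'clock': 0.0, 'qpos': array([-1.32400666e+00,  2.76585262e-01,  1.50614833e+00,  4.86193644e-06,
        1.36068709e+00, -1.20984988e-01]), 'qd': array([ 0.00024785, -0.00104476, -0.00227869,  0.00057753, -0.00037007,
       -0.00168341]), 'effort': array([ 1.45568283e-03, -4.16768324e+01, -2.45803356e+01, -1.20976974e-04,
        1.09784631e-02, -9.14711720e-07]), 'position': array([ 0.20664108, -0.53615646,  0.30303908]), 'ee_rot': array([-9.12357477e-04,  9.83139997e-01,  1.82852157e-01, -5.50834781e-05]), 'contact_force': array([0.64365306, 0.83451785, 0.3796719 ]), 'moment': array([-0.01399563,  0.01354081,  0.0596799 ]), 'gripper_force': 0.0, 'width': 0.085449485133911}
top {'intrinsics': [[408.2813, 0.0, 254.1161], [0.0, 408.2813, 194.1616], [0.0, 0.0, 1.0]], 'R': [[0.0152, -0.9997, 0.0216], [-0.9947, -0.0173, -0.1009], [0.1013, -0.02, -0.9947]], 't': [0.0083, 0.4949, 1.321]}
side {'intrinsics': [[474.2091, 0.0, 255.208], [0.0, 474.2091, 198.0581], [0.0, 0.0, 1.0]], 'R': [[-0.921, -0.389, -0.0206], [-0.2508, 0.6327, -0.7327], [0.2981, -0.6696, -0.6803]], 't': [0.4967, 0.2374, 1.7714]}
{'intrinsics': array([[297.31863964,   0.        , 252.04205622],
       [  0.        , 297.31863964, 192.3552548 ],
       [  0.        ,   0.        ,   1.        ]]), 'hand_eye': array([[ 9.24834499e-04, -9.56814197e-01, -2.90698705e-01,
         7.40904774e-02],
       [ 9.99999322e-01,  6.79169153e-04,  9.45980080e-04,
         4.19403913e-05],
       [-7.07693578e-04, -2.90699382e-01,  9.56814176e-01,
        -6.98990663e-02],
       [ 0.00000000e+00,  0.00000000e+00,  0.00000000e+00,
         1.00000000e+00]])}
```

```bash
python3 - <<'E'
import cv2
for n in("top","side"):
    p=cv2.imread(f"pics/{n}0.png");cv2.imwrite(f"pics/{n}0b.png",cv2.resize(p,(800,600),interpolation=cv2.INTER_CUBIC))
E
```

```text
(no output)
```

View pics/top0.png

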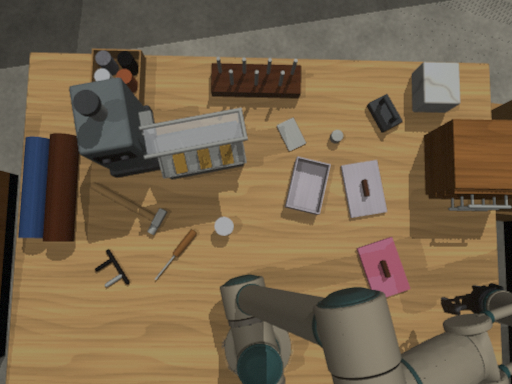

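View pics/side0.png

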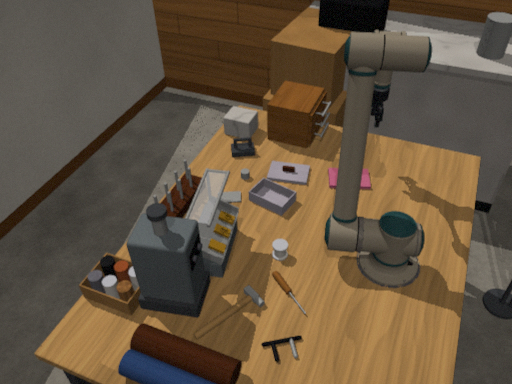

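Top view: the tray row has brass parts at about (180,162), (204,158) and (227,154). The tote is at (308,185). There are two lid candidates: silver at (363,189) and pink at (383,267). The silver one fits the aluminium lid, and pink is the look-alike. I'll confirm these in an enlarged crop and measure at the same time.

```bash
cat > h.py <<'E'
import numpy as np,cv2
from rig import readout, imaging, manip
from scipy.spatial.transform import Rotation as Ro
def Rq(q): return Ro.from_quat([q[1],q[2],q[3],q[0]])
def cam(n):
    c=imaging.calibration(n);return c["intrinsics"],c["R"],c["t"]
def cloud(n,d):
    K,R,t=cam(n);v,u=np.mgrid[:d.shape[0],:d.shape[1]]
    P=np.stack([(u-K[0,2])/K[0,0]*d,(v-K[1,2])/K[1,1]*d,d],-1)
    return (P-t)@R
def onplane(n,uv,z):
    K,R,t=cam(n);uv=np.atleast_2d(uv).astype(float)
    r=np.c_[(uv-K[:2,2])/K[0,0],np.ones(len(uv))]@R
    o=-R.T@t;return o+r*((z-o[2])/r[:,2])[:,None]
E
python3 - <<'E'
from h import *
p=cv2.imread("pics/top0.png");s=cv2.imread("pics/side0.png")
a=cv2.resize(p[100:185,135:255],(400,283),interpolation=cv2.INTER_CUBIC)
b=cv2.resize(s[165:285,185:265],(400,600),interpolation=cv2.INTER_CUBIC)
c=cv2.resize(p[120:305,280:440],(400,317)[:2],interpolation=cv2.INTER_CUBIC)
o=np.zeros((600,800,3),np.uint8);o[:283,:400]=a;o[283:,:400]=c;o[:,400:]=b
cv2.imwrite("pics/crop1.png",o)
d=np.load("pics/top0.npy");C=cloud("top",d)
for n,u,v in [("spool",224,226),("die",337,136),("templ",291,134),("totefl",308,185),("lid",355,180),("grip",365,188),("pink",375,262),("bench",290,230),("p1",180,164),("p2",204,159),("p3",227,155),("guardbar",200,137)]:
    print(n,C[v,u].round(4))
hsv=cv2.cvtColor(p,cv2.COLOR_BGR2HSV)
# lid & tote by height
for n,(x0,y0,x1,y1) in dict(tote=(280,150,335,220),lid=(338,155,392,222)).items():
    m=np.zeros(d.shape,np.uint8);m[y0:y1,x0:x1]=((C[y0:y1,x0:x1,2]>0.008))*255
    cs=max(cv2.findContours(m,0,2)[0],key=cv2.contourArea)
    print(n,cv2.minAreaRect(cs),cv2.contourArea(cs)); 
    z=.05 if n=="tote" else .015
    w=onplane("top",cs[:,0],z)
    r=cv2.minAreaRect((w[:,:2]*1000).astype(np.float32));print(" world",r)
E
```

```text
spool [0.3877 0.1113 0.0607]
die [ 0.6927 -0.2562  0.0382]
templ [ 0.7045 -0.1063  0.0059]
totefl [ 5.316e-01 -1.656e-01 -3.000e-04]
lid [ 0.5493 -0.3212  0.0151]
grip [ 0.5197 -0.3468  0.0414]
pink [ 0.2786 -0.3845  0.0152]
bench [ 0.3793 -0.1059 -0.0026]
p1 [0.5747 0.248  0.1173]
p2 [0.5887 0.1729 0.1339]
p3 [0.6021 0.1031 0.1355]
guardbar [0.6189 0.1688 0.2898]
tote ((307.2673034667969, 185.4489288330078), (36.496883392333984, 52.458309173583984), 12.380758285522461) 1767.5
 world ((524.2423706054688, -155.58290100097656), (118.71590423583984, 171.73707580566406), 77.56433868408203)
lid ((364.22314453125, 188.54946899414062), (53.47551345825195, 37.794986724853516), 79.87532806396484) 1865.5
 world ((522.3124389648438, -352.1030578613281), (179.29212951660156, 128.6038055419922), 10.291922569274902)
```

View pics/crop1.png

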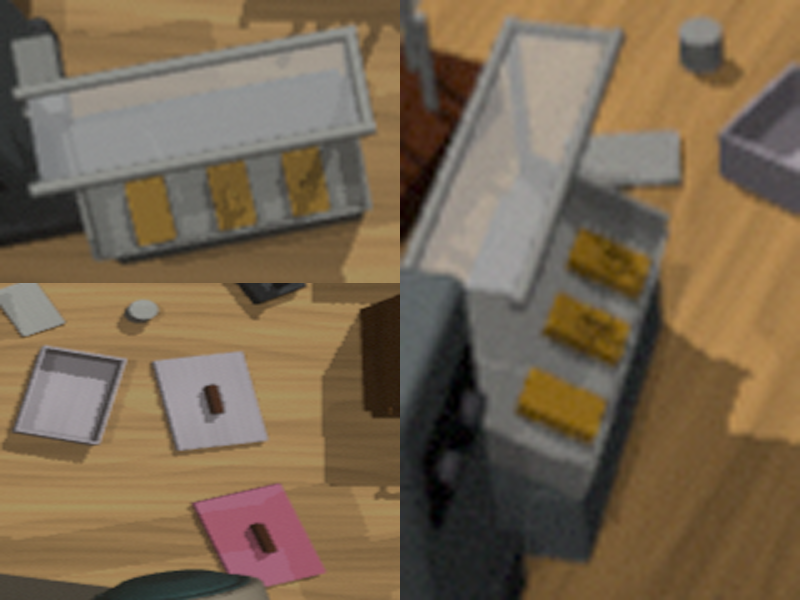

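The crop shows the part nearest the press housing (top image 180,162) is a plain plate, so it's the blank. The ones at (204,158) and (227,154) have turn-buttons, so they're the clasps. The silver lid at (363,189) is the aluminium one, and the pink one at (383,267) stays. Next I'll measure the tray pose and check it against the guard.

```bash
cat >> h.py <<'E'
BASE=np.array([[-1,0,0],[0,1,0],[0,0,-1.]]).T
def Rt(psi,tilt=0): # deg; tool y heads psi+90, tilt: fingers lean toward heading psi
    return Ro.from_euler('z',psi,degrees=True)*Ro.from_matrix(BASE)*Ro.from_euler('y',-tilt,degrees=True)
def cur():
    s=readout.get_state();R=Rq(s["ee_rot"]);m=R.as_matrix()
    tilt=np.degrees(np.arctan2(np.hypot(m[0,2],m[1,2]),-m[2,2]));psi=np.degrees(np.arctan2(m[1,1],m[0,1]))-90
    return s,s["position"],R,psi
def plan(wps,f=1.0):
    """wps: list of (pos,psi,tilt,nrows); linear in pos/psi/tilt from the first; prints rows"""
    R0=None
    (p,a,t,_)=wps[0];R=Rt(a,t);pc=np.array(p,float)
    k=0
    for (q,b,u,n) in wps[1:]:
        p0,a0,t0=np.array(p,float),a,t
        for i in range(1,n+1):
            e=i/n;pt=p0+(np.array(q)-p0)*e;Rn=Rt(a0+(b-a0)*e,t0+(u-t0)*e)
            w=(R.inv()*Rn).as_rotvec()/0.1;dp=R.inv().apply(pt-pc)/0.2
            dp=dp.round(3);w=w.round(2)
            pc=pc+R.apply(dp*0.2);R=R*Ro.from_rotvec(w*0.1)
            k+=1;print(k,'dp',dp.tolist(),'rot',w.tolist(),'' if np.linalg.norm(dp)<=.25 and np.linalg.norm(w)<=1.49 else '!!')
        p,a,t=q,b,u
    print('end',pc.round(4))
E
python3 - <<'E'
from h import *
T={}
for n in("top","side"):
    d=np.load(f"pics/{n}0.npy");p=np.load(f"pics/{n}0rgb.npy");C=cloud(n,d)
    h=cv2.cvtColor(p,cv2.COLOR_RGB2HSV)
    box=(C[...,0]>.48)&(C[...,0]<.75)&(C[...,1]>0)&(C[...,1]<.34)&(d>0)
    br=(box&(h[...,0]>15)&(h[...,0]<32)&(h[...,1]>150)&(C[...,2]>.08)&(C[...,2]<.19)).astype(np.uint8)
    k,l,st,ce=cv2.connectedComponentsWithStats(br)
    for i in range(1,k):
        if st[i,4]>25:
            P=C[l==i];print(n,"brass",st[i].tolist(),"med",np.median(P,0).round(4),"z",P[:,2].min().round(3),P[:,2].max().round(3))
            r=cv2.minAreaRect((P[:,:2]*1000).astype(np.float32));print("   rect",np.round(r[0],1),np.round(r[1],1),round(r[2],1))
    g=box&(abs(C[...,2]-.288)<.012)
    P=C[g];print(n,"guard",len(P),P[:,2].mean());r=cv2.minAreaRect((P[:,:2]*1000).astype(np.float32));print(cv2.boxPoints(r).round(0).tolist(),r[1:])
    # tray floor: between parts: fit plane to gray pts
    f=box&(h[...,1]<60)&(C[...,2]>.085)&(C[...,2]<.16)&(C[...,1]<.28)
    P=C[f]
    for _ in range(8):
        A=np.c_[P[:,:2],np.ones(len(P))];x=np.linalg.lstsq(A,P[:,2],rcond=None)[0];e=abs(A@x-P[:,2]);P=P[e<max(.004,np.quantile(e,.9))]
    print(n,"plane",len(P),x.round(4),"slope",np.degrees(np.arctan(np.hypot(*x[:2]))),"dir",np.degrees(np.arctan2(x[1],x[0])))
E
```

```text
top brass [220, 145, 13, 19, 174] med [0.6058 0.107  0.1235] z 0.104 0.138
   rect [608.5 106.8] [53.5 31. ] 12.3
top brass [198, 149, 13, 19, 186] med [0.5931 0.1739 0.1229] z 0.103 0.14
   rect [594.5 175.1] [52.9 31.8] 12.5
top brass [173, 154, 14, 19, 194] med [0.5778 0.2489 0.1193] z 0.104 0.134
   rect [577.6 249.3] [53.  33.2] 11.9
top guard 3453 0.2880798372101453
[[551.0, 332.0], [614.0, 40.0], [704.0, 60.0], [642.0, 352.0]] ((92.654052734375, 298.4434814453125), 12.021930694580078)
top plane 524 [ 0.4032  0.0835 -0.1494] slope 22.37784834009593 dir 11.704886391521345
side brass [219, 211, 16, 13, 120] med [0.6045 0.1179 0.121 ] z 0.098 0.134
   rect [608.5 116.3] [55.7 44.9] 17.5
side brass [214, 224, 17, 14, 131] med [0.5899 0.1856 0.1206] z 0.102 0.136
   rect [595.9 176.3] [55.6 53. ] 15.0
side brass [209, 239, 17, 14, 147] med [0.5765 0.2578 0.1172] z 0.098 0.133
   rect [576.4 255.2] [53.7 39. ] 15.5
side guard 1413 0.28692940359193486
[[555.0, 322.0], [611.0, 44.0], [703.0, 63.0], [646.0, 341.0]] ((93.48381042480469, 283.6483154296875), 11.505514144897461)
side plane 418 [ 0.435   0.0849 -0.1698] slope 23.90522022795515 dir 11.038210503703091
```

```bash
python3 - <<'E'
from h import *
s,p,R,psi=cur()
print(psi)
plan([(p,-158.9,0,0),([.508,.156,.30],12,0,21),([.508,.156,.30],12,25,4)])
E
```

```text
-158.9267000801658
1 dp [0.126, -0.128, 0.001] rot [0.0, 0.0, -1.42] 
2 dp [0.143, -0.109, 0.0] rot [0.0, 0.0, -1.42] 
3 dp [0.157, -0.087, 0.001] rot [0.0, 0.0, -1.42] 
4 dp [0.168, -0.064, 0.001] rot [0.0, 0.0, -1.42] 
5 dp [0.176, -0.04, 0.001] rot [0.0, 0.0, -1.42] 
6 dp [0.179, -0.015, 0.0] rot [0.0, 0.0, -1.42] 
7 dp [0.179, 0.011, 0.001] rot [0.0, 0.0, -1.42] 
8 dp [0.176, 0.036, 0.001] rot [0.0, 0.0, -1.42] 
9 dp [0.169, 0.061, 0.001] rot [0.0, 0.0, -1.42] 
10 dp [0.159, 0.084, 0.0] rot [0.0, 0.0, -1.42] 
11 dp [0.146, 0.105, 0.001] rot [0.0, 0.0, -1.42] 
12 dp [0.129, 0.125, 0.001] rot [0.0, 0.0, -1.42] 
13 dp [0.11, 0.143, 0.001] rot [0.0, 0.0, -1.42] 
14 dp [0.089, 0.156, 0.0] rot [0.0, 0.0, -1.43] 
15 dp [0.065, 0.167, 0.001] rot [0.0, 0.0, -1.42] 
16 dp [0.042, 0.175, 0.001] rot [0.0, 0.0, -1.42] 
17 dp [0.016, 0.179, 0.001] rot [0.0, 0.0, -1.42] 
18 dp [-0.01, 0.18, 0.0] rot [0.0, 0.0, -1.42] 
19 dp [-0.034, 0.176, 0.001] rot [0.0, 0.0, -1.42] 
20 dp [-0.06, 0.17, 0.001] rot [0.0, 0.0, -1.42] 
21 dp [-0.082, 0.159, 0.001] rot [0.0, 0.0, -1.42] 
22 dp [-0.0, 0.0, -0.0] rot [0.0, -1.09, 0.0] 
23 dp [-0.0, 0.0, -0.0] rot [0.0, -1.09, 0.0] 
24 dp [-0.0, 0.0, -0.0] rot [0.0, -1.09, 0.0] 
25 dp [-0.0, 0.0, -0.0] rot [0.0, -1.09, 0.0] 
end [0.508  0.1559 0.2999]
```

Emit:
servo_tool:
  moves:
    - {"dp": [0.126, -0.128, 0], "delta_rot": [0, 0, -1.42], "fingers": 0.6}
    - {"dp": [0.143, -0.109, 0], "delta_rot": [0, 0, -1.42], "fingers": 0.6}
    - {"dp": [0.157, -0.087, 0], "delta_rot": [0, 0, -1.42], "fingers": 0.6}
    - {"dp": [0.168, -0.064, 0], "delta_rot": [0, 0, -1.42], "fingers": 0.6}
    - {"dp": [0.176, -0.04, 0], "delta_rot": [0, 0, -1.42], "fingers": 0.6}

```text
out of range; nothing moved
```

Emit:
servo_tool:
  moves:
    - {"dp": [0.179, -0.015, 0], "delta_rot": [0, 0, -1.42], "fingers": 0.6}
    - {"dp": [0.179, 0.011, 0], "delta_rot": [0, 0, -1.42], "fingers": 0.6}
    - {"dp": [0.176, 0.036, 0], "delta_rot": [0, 0, -1.42], "fingers": 0.6}
    - {"dp": [0.169, 0.061, 0], "delta_rot": [0, 0, -1.42], "fingers": 0.6}
    - {"dp": [0.159, 0.084, 0], "delta_rot": [0, 0, -1.42], "fingers": 0.6}

```text
out of range; nothing moved
```

The turn is limited to 1.0 per row (5.7°), so I'm replanning with 30 rows.

```bash
sed -i 's/<=1.49/<=1.0/' h.py; python3 - <<'E'
from h import *
s,p,R,psi=cur()
plan([(p,-158.9,0,0),([.508,.156,.30],12,0,30),([.508,.156,.30],12,25,5)])
E
```

```text
1 dp [0.088, -0.09, 0.001] rot [0.0, 0.0, -0.99] 
2 dp [0.097, -0.08, 0.0] rot [0.0, 0.0, -1.0] 
3 dp [0.104, -0.07, 0.001] rot [0.0, 0.0, -0.99] 
4 dp [0.111, -0.06, 0.0] rot [0.0, 0.0, -1.0] 
5 dp [0.116, -0.048, 0.001] rot [0.0, 0.0, -0.99] 
6 dp [0.121, -0.037, 0.0] rot [0.0, 0.0, -1.0] 
7 dp [0.123, -0.024, 0.001] rot [0.0, 0.0, -0.99] 
8 dp [0.125, -0.012, 0.0] rot [0.0, 0.0, -0.99] 
9 dp [0.126, 0.0, 0.001] rot [0.0, 0.0, -1.0] 
10 dp [0.125, 0.013, 0.0] rot [0.0, 0.0, -0.99] 
11 dp [0.124, 0.026, 0.001] rot [0.0, 0.0, -1.0] 
12 dp [0.12, 0.037, 0.0] rot [0.0, 0.0, -0.99] 
13 dp [0.116, 0.049, 0.001] rot [0.0, 0.0, -1.0] 
14 dp [0.11, 0.061, 0.0] rot [0.0, 0.0, -0.99] 
15 dp [0.104, 0.071, 0.001] rot [0.0, 0.0, -0.99] 
16 dp [0.096, 0.081, 0.0] rot [0.0, 0.0, -1.0] 
17 dp [0.088, 0.09, 0.001] rot [0.0, 0.0, -0.99] 
18 dp [0.078, 0.098, 0.0] rot [0.0, 0.0, -1.0] 
19 dp [0.069, 0.106, 0.001] rot [0.0, 0.0, -0.99] 
20 dp [0.057, 0.112, 0.0] rot [0.0, 0.0, -1.0] 
21 dp [0.046, 0.117, 0.001] rot [0.0, 0.0, -0.99] 
22 dp [0.034, 0.121, 0.0] rot [0.0, 0.0, -0.99] 
23 dp [0.022, 0.124, 0.001] rot [0.0, 0.0, -1.0] 
24 dp [0.01, 0.126, 0.0] rot [0.0, 0.0, -0.99] 
25 dp [-0.003, 0.125, 0.001] rot [0.0, 0.0, -1.0] 
26 dp [-0.016, 0.125, 0.001] rot [0.0, 0.0, -0.99] 
27 dp [-0.028, 0.123, 0.0] rot [0.0, 0.0, -0.99] 
28 dp [-0.039, 0.119, 0.001] rot [0.0, 0.0, -1.0] 
29 dp [-0.052, 0.115, 0.0] rot [0.0, 0.0, -0.99] 
30 dp [-0.062, 0.109, 0.001] rot [0.0, 0.0, -1.0] 
31 dp [-0.0, 0.0, -0.0] rot [0.0, -0.87, 0.0] 
32 dp [-0.0, 0.0, -0.0] rot [0.0, -0.88, 0.0] 
33 dp [-0.0, 0.0, -0.0] rot [0.0, -0.87, 0.0] 
34 dp [-0.0, 0.0, -0.0] rot [0.0, -0.87, 0.0] 
35 dp [-0.0, 0.0, -0.0] rot [0.0, -0.87, 0.0] 
end [0.5079 0.1559 0.2999]
```

Emit:
servo_tool:
  moves:
    - {"dp": [0.088, -0.09, 0], "delta_rot": [0, 0, -1], "fingers": 0.6}
    - {"dp": [0.097, -0.08, 0], "delta_rot": [0, 0, -1], "fingers": 0.6}
    - {"dp": [0.104, -0.07, 0], "delta_rot": [0, 0, -1], "fingers": 0.6}
    - {"dp": [0.111, -0.06, 0], "delta_rot": [0, 0, -1], "fingers": 0.6}
    - {"dp": [0.116, -0.048, 0], "delta_rot": [0, 0, -1], "fingers": 0.6}

```text
clock: 0.6
position: [0.257, -0.4201, 0.3035]
ee_rot: [-0.0, 0.907, 0.422, 0.0]
contact_force: [0.6, 0.4, 0.6]
width: 0.0513
gripper_force: 0.0
```

Emit:
servo_tool:
  moves:
    - {"dp": [0.121, -0.037, 0], "delta_rot": [0, 0, -1], "fingers": 0.6}
    - {"dp": [0.123, -0.024, 0], "delta_rot": [0, 0, -1], "fingers": 0.6}
    - {"dp": [0.125, -0.012, 0], "delta_rot": [0, 0, -1], "fingers": 0.6}
    - {"dp": [0.126, 0, 0], "delta_rot": [0, 0, -1], "fingers": 0.6}
    - {"dp": [0.125, 0.013, 0], "delta_rot": [0, 0, -1], "fingers": 0.6}

```text
clock: 1.1
position: [0.3067, -0.3045, 0.3036]
ee_rot: [-0.0, 0.774, 0.633, 0.0]
contact_force: [-0.3, -0.4, 0.3]
width: 0.0512
gripper_force: 0.0
```

Emit:
servo_tool:
  moves:
    - {"dp": [0.124, 0.026, 0], "delta_rot": [0, 0, -1], "fingers": 0.6}
    - {"dp": [0.12, 0.037, 0], "delta_rot": [0, 0, -1], "fingers": 0.6}
    - {"dp": [0.116, 0.049, 0], "delta_rot": [0, 0, -1], "fingers": 0.6}
    - {"dp": [0.11, 0.061, 0], "delta_rot": [0, 0, -1], "fingers": 0.6}
    - {"dp": [0.104, 0.071, 0], "delta_rot": [0, 0, -1], "fingers": 0.6}

```text
clock: 1.6
position: [0.3563, -0.1888, 0.3036]
ee_rot: [-0.0, 0.593, 0.805, -0.0]
contact_force: [-0.0, -0.4, 0.2]
width: 0.0509
gripper_force: 0.0
```

Emit:
servo_tool:
  moves:
    - {"dp": [0.096, 0.081, 0], "delta_rot": [0, 0, -1], "fingers": 0.6}
    - {"dp": [0.088, 0.09, 0], "delta_rot": [0, 0, -1], "fingers": 0.6}
    - {"dp": [0.078, 0.098, 0], "delta_rot": [0, 0, -1], "fingers": 0.6}
    - {"dp": [0.069, 0.106, 0], "delta_rot": [0, 0, -1], "fingers": 0.6}
    - {"dp": [0.057, 0.112, 0], "delta_rot": [0, 0, -1], "fingers": 0.6}

```text
clock: 2.1
position: [0.4053, -0.073, 0.3036]
ee_rot: [-0.0, 0.375, 0.927, -0.0]
contact_force: [-1.0, 0.4, -0.8]
width: 0.0511
gripper_force: 0.0
```

Emit:
servo_tool:
  moves:
    - {"dp": [0.046, 0.117, 0], "delta_rot": [0, 0, -1], "fingers": 0.6}
    - {"dp": [0.034, 0.121, 0], "delta_rot": [0, 0, -1], "fingers": 0.6}
    - {"dp": [0.022, 0.124, 0], "delta_rot": [0, 0, -1], "fingers": 0.6}
    - {"dp": [0.01, 0.126, 0], "delta_rot": [0, 0, -1], "fingers": 0.6}
    - {"dp": [-0.003, 0.125, 0], "delta_rot": [0, 0, -1], "fingers": 0.6}

```text
clock: 2.6
position: [0.4541, 0.0429, 0.3036]
ee_rot: [-0.0, 0.134, 0.991, -0.0]
contact_force: [0.2, -1.0, 0.7]
width: 0.0518
gripper_force: 0.0
```

Emit:
servo_tool:
  moves:
    - {"dp": [-0.016, 0.125, 0], "delta_rot": [0, 0, -0.99], "fingers": 0.6}
    - {"dp": [-0.028, 0.123, 0], "delta_rot": [0, 0, -0.99], "fingers": 0.6}
    - {"dp": [-0.039, 0.119, 0], "delta_rot": [0, 0, -0.99], "fingers": 0.6}
    - {"dp": [-0.052, 0.115, 0], "delta_rot": [0, 0, -0.98], "fingers": 0.6}
    - {"dp": [-0.062, 0.109, 0], "delta_rot": [0, 0, -0.9], "fingers": 0.6}

```text
clock: 3.1
position: [0.5029, 0.1588, 0.3034]
ee_rot: [-0.0, -0.107, 0.994, -0.0]
contact_force: [0.5, -1.4, -0.6]
width: 0.0513
gripper_force: 0.0
```

Emit:
servo_tool:
  moves:
    - {"dp": [0, 0, 0], "delta_rot": [0, -0.87, 0], "fingers": 0.6}
    - {"dp": [0, 0, 0], "delta_rot": [0, -0.87, 0], "fingers": 0.6}
    - {"dp": [0, 0, 0], "delta_rot": [0, -0.87, 0], "fingers": 0.6}
    - {"dp": [0, 0, 0], "delta_rot": [0, -0.87, 0], "fingers": 0.6}
    - {"dp": [0, 0, 0], "delta_rot": [0, -0.88, 0], "fingers": 0.6}

```text
clock: 3.6
position: [0.5025, 0.1578, 0.3037]
ee_rot: [0.216, -0.103, 0.971, 0.023]
contact_force: [-0.3, 0.6, 0.6]
width: 0.0516
gripper_force: 0.0
```

```bash
cat >> h.py <<'E'
def wshot(name):
    s=readout.get_state();p,d=imaging.get_image("wrist")
    cv2.imwrite(f"pics/{name}.png",p[:,:,::-1]);np.savez(f"pics/{name}.npz",p=p,d=d,pos=s["position"],q=s["ee_rot"]);return s,p,d
def wrays(uv):
    c=imaging.calibration("wrist");K=c["intrinsics"];uv=np.atleast_2d(uv).astype(float)-K[:2,2]
    r=np.linalg.norm(uv,axis=1);th=r/K[0,0];k=np.where(r>0,np.sin(th)/np.maximum(r,1e-9),0)
    return np.c_[uv*k[:,None],np.cos(th)]
def wpts_tool(uv,n,c0):
    """rays hit plane n.X=c0 in tool frame"""
    H=imaging.calibration("wrist")["hand_eye"];r=wrays(uv)@H[:3,:3].T;o=H[:3,3]
    return o+r*((c0-n@o)/(r@n))[:,None]
E
python3 - <<'E'
from h import *
s,p,d=wshot("w1");print(s["position"],s["qpos"].round(2),cur()[3])
print(Rq(s["ee_rot"]).as_matrix().round(3))
E
```

```text
[0.50246761 0.15782568 0.30368515] [ 0.16  0.03  1.88  0.03  0.79 -1.64] 12.124670914465241
[[-0.885 -0.21   0.415]
 [-0.19   0.978  0.089]
 [-0.425 -0.    -0.905]]
```

View pics/w1.png

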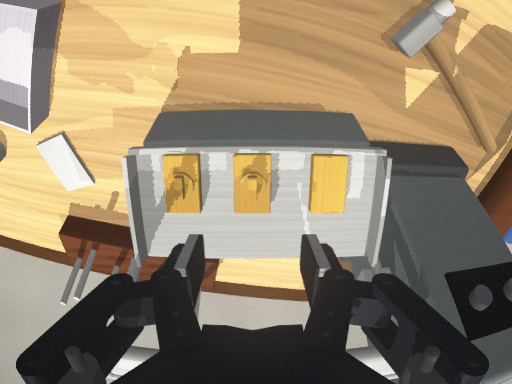

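The wrist view shows two clasps with turn-buttons at (182,184) and (252,184), the plain blank at (329,184), and the tray square to the tool. I'll measure them in tool axes.

```bash
cat >> h.py <<'E'
def wcloud(d):
    v,u=np.mgrid[:d.shape[0],:d.shape[1]]
    r=wrays(np.c_[u.ravel(),v.ravel()]);P=r*(d.ravel()/r[:,2])[:,None]
    H=imaging.calibration("wrist")["hand_eye"];return (P@H[:3,:3].T+H[:3,3]).reshape(d.shape+(3,))
E
cat > parts.py <<'E'
from h import *
import sys
z=np.load(f"pics/{sys.argv[1]}.npz");p,d=z["p"],z["d"];C=wcloud(d)
h=cv2.cvtColor(p,cv2.COLOR_RGB2HSV)
m=((h[...,0]>14)&(h[...,0]<32)&(h[...,1]>185)&(h[...,2]>100)).astype(np.uint8)
m[:120]=0;m[240:]=0;m[:,:120]=0;m[:,390:]=0
m=cv2.morphologyEx(m,cv2.MORPH_CLOSE,np.ones((9,9)))
g=(h[...,1]<40)&(d>0);g[:150]=0;g[240:]=0;g[:,:145]=0;g[:,375:]=0
P=C[g]
for _ in range(8):
    A=np.c_[P[:,:2],np.ones(len(P))];x=np.linalg.lstsq(A,P[:,2],rcond=None)[0];e=abs(A@x-P[:,2]);P=P[e<max(.002,np.quantile(e,.9))]
print("floor plane z=ax+by+c",x.round(4),len(P))
for c in cv2.findContours(m,0,2)[0]:
    if cv2.contourArea(c)<600: continue
    n=np.array([-x[0],-x[1],1]);w=wpts_tool(c[:,0],n,x[2]-.014)
    r=cv2.minAreaRect((w[:,:2]*1000).astype(np.float32))
    print(cv2.boundingRect(c),np.round(r[0],1),np.round(r[1],1),round(r[2],1),"edges x",w[:,0].min().round(4),w[:,0].max().round(4),"y",w[:,1].min().round(4),w[:,1].max().round(4),w[:,2].mean().round(4))
E
python3 parts.py w1
```

```text
floor plane z=ax+by+c [-0.0069  0.0007  0.2203] 11178
```

```bash
sed -i 's/>185)&(h\[...,2\]>100)/>140)\&(h[...,2]>90)/' parts.py; python3 parts.py w1; python3 -c "
from h import *
p=cv2.cvtColor(np.load('pics/w1.npz')['p'],cv2.COLOR_RGB2HSV);print(p[200,330],p[200,252],p[160,182],p[130,100])"
```

```text
floor plane z=ax+by+c [-0.0069  0.0007  0.2203] 11178
(309, 154, 39, 59) [-1.  74.7] [59.5 36.8] 0.3 edges x -0.0308 0.0288 y 0.0563 0.0932 0.2064
(234, 154, 37, 59) [-1.2 -0. ] [34.4 58.2] 89.9 edges x -0.0303 0.0279 y -0.0172 0.0172 0.2063
(163, 154, 38, 59) [ -0.8 -69.3] [59.2 36.1] 1.7 edges x -0.0307 0.0287 y -0.0871 -0.0504 0.2062
[ 22 149 244] [ 20 155 221] [ 19 158 206] [ 19 110 239]
```

Emit:
servo_tool:
  moves:
    - {"dp": [-0.005, 0, 0.2], "delta_rot": [0, 0, 0], "fingers": 0.6}
    - {"dp": [0, 0, 0.2], "delta_rot": [0, 0, 0], "fingers": 0.6}
    - {"dp": [0, 0, 0.2], "delta_rot": [0, 0, 0], "fingers": 0.6}
    - {"dp": [0, 0, 0.1], "delta_rot": [0, 0, 0], "fingers": 0.6}
    - {"dp": [0, 0, 0.03], "delta_rot": [0, 0, 0], "fingers": 0.6}
  force: 50

```text
clock: 4.15
position: [0.5635, 0.1708, 0.1686]
ee_rot: [0.212, -0.103, 0.972, 0.023]
contact_force: [-0.1, 0.2, -0.1]
width: 0.0514
gripper_force: 0.0
```

Emit:
servo_tool:
  moves:
    - {"dp": [0, 0, 0], "delta_rot": [0, 0, 0], "fingers": 0.3}
    - {"dp": [0, 0, 0], "delta_rot": [0, 0, 0], "fingers": 0.2}
    - {"dp": [0, 0, 0], "delta_rot": [0, 0, 0], "fingers": 0.2}
    - {"dp": [0, 0, 0], "delta_rot": [0, 0, 0], "fingers": 0.2}

```text
clock: 4.55
position: [0.5639, 0.1709, 0.173]
ee_rot: [0.216, -0.103, 0.971, 0.023]
contact_force: [0.7, -0.1, -1.8]
width: 0.0346
gripper_force: 52.1
```

```bash
python3 - <<'E'
from h import *
s,p,d=wshot("w2");print(s["position"],s["width"],s["gripper_force"],s["contact_force"])
E
```

```text
[0.56385126 0.17088807 0.17296841] 0.03459712252012417 52.1413117647171 [ 0.65095965 -0.10323633 -1.84224864]
```

View pics/w2.png

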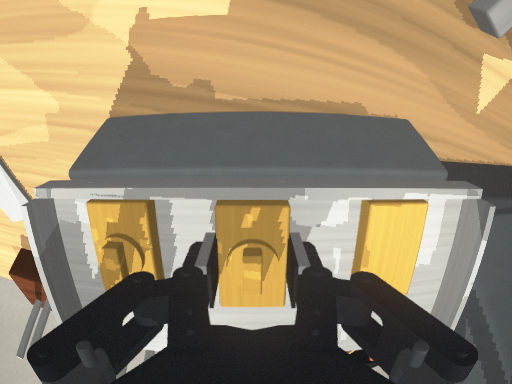

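Clasp B's neighbour, the middle clasp, is gripped: width is 35 mm, grip 52 N, and the pads are on the plate sides. Lifting it along the tray normal.

Emit:
servo_tool:
  moves:
    - {"dp": [0, 0, -0.05], "delta_rot": [0, 0, 0], "fingers": 0.2}
    - {"dp": [0, 0, -0.15], "delta_rot": [0, 0, 0], "fingers": 0.2}
    - {"dp": [0, 0, -0.2], "delta_rot": [0, 0, 0], "fingers": 0.2}
    - {"dp": [0, 0, -0.2], "delta_rot": [0, 0, 0], "fingers": 0.2}
    - {"dp": [0, 0, -0.2], "delta_rot": [0, 0, 0], "fingers": 0.2}

```text
clock: 5.1
position: [0.4965, 0.1565, 0.319]
ee_rot: [0.215, -0.103, 0.971, 0.023]
contact_force: [1.1, -1.1, -1.1]
width: 0.0346
gripper_force: 52.2
```

```bash
python3 - <<'E'
from h import *
s,p,R,psi=cur()
print(p,s["width"],psi)
plan([(p,12.1,25,0),([.524,-.156,.30],-102.4,0,20)])
E
```

```text
[0.49649905 0.15646857 0.31903767] 0.03464828987732654 12.099963529060716
1 dp [0.011, -0.078, 0.0] rot [0.41, 0.22, 0.91] !!
2 dp [0.003, -0.078, 0.004] rot [0.39, 0.22, 0.92] !!
3 dp [-0.003, -0.078, 0.006] rot [0.38, 0.21, 0.93] !!
4 dp [-0.012, -0.078, 0.01] rot [0.35, 0.22, 0.93] !!
5 dp [-0.018, -0.075, 0.012] rot [0.33, 0.22, 0.94] !!
6 dp [-0.026, -0.073, 0.014] rot [0.31, 0.22, 0.95] !!
7 dp [-0.032, -0.07, 0.015] rot [0.29, 0.22, 0.96] !!
8 dp [-0.04, -0.066, 0.016] rot [0.27, 0.21, 0.96] !!
9 dp [-0.046, -0.061, 0.018] rot [0.25, 0.22, 0.97] !!
10 dp [-0.052, -0.056, 0.017] rot [0.23, 0.22, 0.97] !!
11 dp [-0.058, -0.05, 0.018] rot [0.2, 0.22, 0.98] !!
12 dp [-0.063, -0.044, 0.017] rot [0.18, 0.22, 0.98] !!
13 dp [-0.067, -0.037, 0.017] rot [0.17, 0.21, 0.99] !!
14 dp [-0.071, -0.03, 0.016] rot [0.14, 0.22, 0.99] !!
15 dp [-0.074, -0.023, 0.014] rot [0.12, 0.22, 0.99] !!
16 dp [-0.076, -0.015, 0.013] rot [0.1, 0.22, 0.99] !!
17 dp [-0.077, -0.008, 0.012] rot [0.07, 0.22, 1.0] !!
18 dp [-0.078, 0.0, 0.01] rot [0.06, 0.21, 1.0] !!
19 dp [-0.078, 0.009, 0.008] rot [0.03, 0.22, 1.0] !!
20 dp [-0.076, 0.015, 0.006] rot [0.01, 0.22, 1.0] !!
end [ 0.5239 -0.1559  0.3001]
```

Emit:
servo_tool:
  moves:
    - {"dp": [0.011, -0.078, 0], "delta_rot": [0.41, 0.22, 0.91], "fingers": 0.2}
    - {"dp": [0.003, -0.078, 0.004], "delta_rot": [0.39, 0.22, 0.92], "fingers": 0.2}
    - {"dp": [-0.003, -0.078, 0.006], "delta_rot": [0.38, 0.21, 0.93], "fingers": 0.2}
    - {"dp": [-0.012, -0.078, 0.01], "delta_rot": [0.35, 0.22, 0.93], "fingers": 0.2}
    - {"dp": [-0.018, -0.075, 0.012], "delta_rot": [0.33, 0.22, 0.94], "fingers": 0.2}

```text
clock: 5.6
position: [0.5042, 0.0782, 0.3132]
ee_rot: [0.161, 0.144, 0.976, -0.024]
contact_force: [-0.5, 0.6, -2.4]
width: 0.0346
gripper_force: 52.2
```

Emit:
servo_tool:
  moves:
    - {"dp": [-0.026, -0.073, 0.014], "delta_rot": [0.31, 0.22, 0.95], "fingers": 0.2}
    - {"dp": [-0.032, -0.07, 0.015], "delta_rot": [0.29, 0.22, 0.96], "fingers": 0.2}
    - {"dp": [-0.04, -0.066, 0.016], "delta_rot": [0.27, 0.21, 0.96], "fingers": 0.2}
    - {"dp": [-0.046, -0.061, 0.018], "delta_rot": [0.25, 0.22, 0.97], "fingers": 0.2}
    - {"dp": [-0.052, -0.056, 0.017], "delta_rot": [0.23, 0.22, 0.97], "fingers": 0.2}

```text
clock: 6.1
position: [0.5112, 0.0001, 0.3084]
ee_rot: [0.1, 0.383, 0.917, -0.042]
contact_force: [1.0, -0.7, -2.2]
width: 0.0347
gripper_force: 52.2
```

Emit:
servo_tool:
  moves:
    - {"dp": [-0.058, -0.05, 0.018], "delta_rot": [0.2, 0.22, 0.98], "fingers": 0.2}
    - {"dp": [-0.063, -0.044, 0.017], "delta_rot": [0.18, 0.22, 0.98], "fingers": 0.2}
    - {"dp": [-0.067, -0.037, 0.017], "delta_rot": [0.17, 0.21, 0.99], "fingers": 0.2}
    - {"dp": [-0.071, -0.03, 0.016], "delta_rot": [0.14, 0.22, 0.99], "fingers": 0.2}
    - {"dp": [-0.074, -0.023, 0.014], "delta_rot": [0.12, 0.22, 0.99], "fingers": 0.2}

```text
clock: 6.6
position: [0.5185, -0.0781, 0.3037]
ee_rot: [0.044, 0.601, 0.797, -0.032]
contact_force: [-0.1, 0.4, -1.0]
width: 0.0345
gripper_force: 52.2
```

Emit:
servo_tool:
  moves:
    - {"dp": [-0.076, -0.015, 0.013], "delta_rot": [0.1, 0.22, 0.99], "fingers": 0.2}
    - {"dp": [-0.077, -0.008, 0.012], "delta_rot": [0.07, 0.22, 1], "fingers": 0.2}
    - {"dp": [-0.078, 0, 0.01], "delta_rot": [0.06, 0.21, 1], "fingers": 0.2}
    - {"dp": [-0.078, 0.009, 0.008], "delta_rot": [0.03, 0.22, 1], "fingers": 0.2}
    - {"dp": [-0.076, 0.015, 0.006], "delta_rot": [0.01, 0.22, 1], "fingers": 0.2}

```text
clock: 7.1
position: [0.5254, -0.1563, 0.299]
ee_rot: [0.001, 0.781, 0.625, 0.001]
contact_force: [0.7, -0.1, -1.9]
width: 0.0347
gripper_force: 52.2
```

```bash
python3 - <<'E'
from h import *
s,p,d=wshot("w3");print(s["position"],s["width"],cur()[3],s["qpos"].round(2));print(Rq(s["ee_rot"]).as_matrix().round(3))
E
```

```text
[ 0.52536528 -0.15627722  0.29904076] 0.034687595335655005 -102.89530265656374 [-0.42  0.24  1.57  0.    1.33 -0.2 ]
[[ 0.219  0.976  0.002]
 [ 0.976 -0.219 -0.   ]
 [ 0.     0.002 -1.   ]]
```

View pics/w3.png

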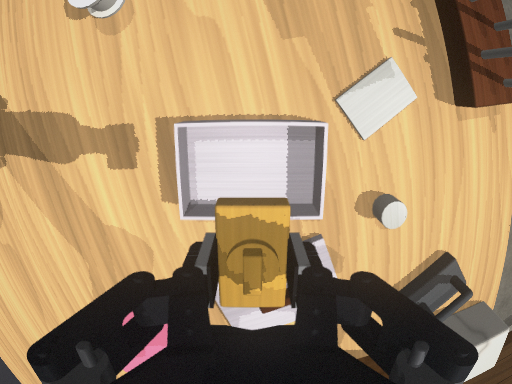

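The wrist view shows the clasp held square, button up, with the tote rim corners at about (175,124), (327,122), (323,217) and (181,219). I'll measure the tote in tool axes.

```bash
cat > tote.py <<'E'
from h import *
import sys
# name, plane world z, roi x0 y0 x1 y1
nm,zp=sys.argv[1],float(sys.argv[2]);x0,y0,x1,y1=map(int,sys.argv[3:7])
Z=np.load(f"pics/{nm}.npz");p,d=Z["p"],Z["d"];R=Rq(Z["q"]);pos=Z["pos"]
h=cv2.cvtColor(p,cv2.COLOR_RGB2HSV)
W=R.apply(wcloud(d).reshape(-1,3)).reshape(d.shape+(3,))+pos
m=np.zeros(d.shape,np.uint8);m[y0:y1,x0:x1]=(abs(W[y0:y1,x0:x1,2]-zp)<.006)*255
m2=np.zeros(d.shape,np.uint8);m2[y0:y1,x0:x1]=((h[y0:y1,x0:x1,1]<70))*255
n=R.inv().apply([0,0,1.])
for k,mm in(("depth",m),("sat",m2)):
    cs=cv2.findContours(mm,0,cv2.CHAIN_APPROX_NONE)[0]
    if not cs: continue
    c=max(cs,key=cv2.contourArea)[:,0]
    w=wpts_tool(c,n,zp-pos[2])
    r=cv2.minAreaRect((w[:,:2]*1000).astype(np.float32))
    print(k,cv2.boundingRect(c),"tool rect",np.round(r[0],1),np.round(r[1],1),round(r[2],2))
    b=w[:,:2]
    # robust side lines: group points near each rect side
    bx=cv2.boxPoints(r)/1000
    for i in range(4):
        a,e=bx[i],bx[(i+1)%4];u=(e-a)/np.linalg.norm(e-a);nn=np.array([-u[1],u[0]])
        s=(b-a)@u;L=np.linalg.norm(e-a);q=b[(abs((b-a)@nn)<.004)&(s>.1*L)&(s<.9*L)]
        if len(q)>8:
            vx,vy,px,py=cv2.fitLine((q*1000).astype(np.float32),cv2.DIST_HUBER,0,.01,.01).ravel()
            print("   side at",np.round([px,py],1),"dir",round(np.degrees(np.arctan2(vy,vx))%180,2),"n",len(q))
E
python3 tote.py w3 .05 165 112 335 226
```

```text
depth (174, 121, 154, 100) tool rect [ 0.1 -1.3] [168.4 113.2] 89.68
   side at [  1.1 -84.8] dir 179.81 n 79
   side at [ 55.9 -16.3] dir 90.0 n 179
   side at [11.1 82.2] dir 179.77 n 78
   side at [-55.5 -23.6] dir 89.9 n 44
sat (174, 119, 155, 101) tool rect [ 1.3 -1.3] [168.9 114.4] 89.98
   side at [  2.7 -85. ] dir 179.67 n 79
   side at [57.6 -6.4] dir 89.8 n 125
   side at [-10.9  82.4] dir 179.92 n 79
   side at [-55.5  10.5] dir 90.0 n 44
```

Emit:
servo_tool:
  moves:
    - {"dp": [0, 0.163, 0.1], "delta_rot": [0, 0, 0], "fingers": 0.2}
    - {"dp": [0, 0, 0.25], "delta_rot": [0, 0, 0], "fingers": 0.2}
    - {"dp": [0, 0, 0.25], "delta_rot": [0, 0, 0], "fingers": 0.2}
    - {"dp": [0, 0, 0.22], "delta_rot": [0, 0, 0], "fingers": 0.2}
    - {"dp": [0, 0, 0.13], "delta_rot": [0, 0, 0], "fingers": 0.2}

```text
clock: 7.65
position: [0.5554, -0.1616, 0.1054]
ee_rot: [-0.002, 0.779, 0.627, -0.001]
contact_force: [-0.3, 0.1, -1.5]
width: 0.0343
gripper_force: 52.1
```

Emit:
servo_tool:
  moves:
    - {"dp": [0, 0, 0.08], "delta_rot": [0, 0, 0], "fingers": 0.2}
    - {"dp": [0, 0, 0.04], "delta_rot": [0, 0, 0], "fingers": 0.2}
    - {"dp": [0, 0, 0.015], "delta_rot": [0, 0, 0], "fingers": 0.2}
    - {"dp": [0, 0, 0], "delta_rot": [0, 0, 0], "fingers": 0.2}

```text
clock: 8.05
position: [0.5577, -0.1628, 0.0819]
ee_rot: [0.001, 0.779, 0.627, 0.0]
contact_force: [-0.3, 1.2, -1.2]
width: 0.0347
gripper_force: 52.1
```

Emit:
servo_tool:
  moves:
    - {"dp": [0, 0, 0.007], "delta_rot": [0, 0, 0], "fingers": 0.2}
    - {"dp": [0, 0, 0], "delta_rot": [0, 0, 0], "fingers": 0.2}

```text
clock: 8.25
position: [0.5577, -0.1629, 0.0806]
ee_rot: [0.001, 0.779, 0.627, 0.0]
contact_force: [0.3, 0.1, -1.6]
width: 0.0346
gripper_force: 52.1
```

Emit:
servo_tool:
  moves:
    - {"dp": [0, 0, 0.005], "delta_rot": [0, 0, 0], "fingers": 0.2}
    - {"dp": [0, 0, 0], "delta_rot": [0, 0, 0], "fingers": 0.2}

```text
clock: 8.45
position: [0.5572, -0.1628, 0.079]
ee_rot: [0.0, 0.779, 0.626, -0.0]
contact_force: [0.0, -0.2, -2.1]
width: 0.0344
gripper_force: 52.1
```

Emit:
servo_tool:
  moves:
    - {"dp": [0, 0, 0.005], "delta_rot": [0, 0, 0], "fingers": 0.2}
    - {"dp": [0, 0, 0], "delta_rot": [0, 0, 0], "fingers": 0.2}

```text
clock: 8.65
position: [0.5573, -0.1628, 0.0781]
ee_rot: [0.0, 0.779, 0.626, -0.0]
contact_force: [-0.9, -0.3, 2.0]
width: 0.0349
gripper_force: 52.6
```

Emit:
servo_tool:
  moves:
    - {"dp": [0, 0, 0.004], "delta_rot": [0, 0, 0], "fingers": 0.2}
    - {"dp": [0, 0, 0], "delta_rot": [0, 0, 0], "fingers": 0.2}

```text
clock: 8.85
position: [0.5573, -0.1628, 0.0781]
ee_rot: [0.0, 0.779, 0.627, -0.0]
contact_force: [-2.4, 0.6, 7.4]
width: 0.0348
gripper_force: 53.3
```

Emit:
servo_tool:
  moves:
    - {"dp": [0, 0, 0], "delta_rot": [0, 0, 0], "fingers": 0.55}
    - {"dp": [0, 0, 0], "delta_rot": [0, 0, 0], "fingers": 0.55}
    - {"dp": [0, 0, 0], "delta_rot": [0, 0, 0], "fingers": 0.55}

```text
clock: 9.15
position: [0.5572, -0.1628, 0.0771]
ee_rot: [0.0, 0.779, 0.627, -0.0]
contact_force: [-1.4, -0.2, 4.6]
width: 0.047
gripper_force: 2.3
```

Emit:
servo_tool:
  moves:
    - {"dp": [0, 0, -0.1], "delta_rot": [0, 0, 0], "fingers": 0.55}
    - {"dp": [0, 0, -0.22], "delta_rot": [0, 0, 0], "fingers": 0.55}
    - {"dp": [0, 0, -0.25], "delta_rot": [0, 0, 0], "fingers": 0.55}
    - {"dp": [0, 0, -0.25], "delta_rot": [0, 0, 0], "fingers": 0.55}
    - {"dp": [0, 0, -0.25], "delta_rot": [0, 0, 0], "fingers": 0.55}

```text
clock: 9.65
position: [0.557, -0.1625, 0.2924]
ee_rot: [-0.0, 0.779, 0.626, -0.0]
contact_force: [1.2, -0.4, -0.9]
width: 0.0469
gripper_force: 0.0
```

```bash
python3 - <<'E'
from h import *
s,p,R,psi=cur()
print(p,s["width"],psi)
plan([(p,psi,0,0),([.5178,.0902,.304],12.1,25,20)])
E
```

```text
[ 0.55703287 -0.16253743  0.29244929] 0.04688934581007064 -102.4169433650484
1 dp [0.06, -0.023, -0.003] rot [-0.01, -0.22, -1.0] !!
2 dp [0.061, -0.017, -0.004] rot [-0.03, -0.22, -1.0] !!
3 dp [0.063, -0.011, -0.006] rot [-0.06, -0.21, -1.0] !!
4 dp [0.063, -0.005, -0.007] rot [-0.07, -0.22, -0.99] !!
5 dp [0.064, 0.002, -0.008] rot [-0.1, -0.22, -1.0] !!
6 dp [0.063, 0.008, -0.01] rot [-0.12, -0.22, -0.99] !!
7 dp [0.061, 0.015, -0.011] rot [-0.14, -0.22, -0.99] !!
8 dp [0.059, 0.021, -0.012] rot [-0.17, -0.22, -0.98] !!
9 dp [0.057, 0.026, -0.013] rot [-0.18, -0.21, -0.99] !!
10 dp [0.054, 0.032, -0.014] rot [-0.21, -0.22, -0.97] !!
11 dp [0.049, 0.038, -0.014] rot [-0.22, -0.22, -0.98] !!
12 dp [0.046, 0.043, -0.014] rot [-0.25, -0.22, -0.97] !!
13 dp [0.041, 0.047, -0.014] rot [-0.27, -0.22, -0.96] !!
14 dp [0.036, 0.051, -0.013] rot [-0.29, -0.21, -0.95] !!
15 dp [0.031, 0.055, -0.013] rot [-0.31, -0.22, -0.95] !!
16 dp [0.025, 0.057, -0.012] rot [-0.33, -0.22, -0.95] !!
17 dp [0.019, 0.061, -0.01] rot [-0.36, -0.22, -0.93] !!
18 dp [0.013, 0.062, -0.008] rot [-0.37, -0.21, -0.93] !!
19 dp [0.008, 0.063, -0.006] rot [-0.39, -0.22, -0.92] !!
20 dp [0.001, 0.064, -0.004] rot [-0.41, -0.22, -0.91] !!
end [0.5178 0.0902 0.304 ]
```

```bash
python3 - <<'E'
from h import *
s,p,R,psi=cur()
plan([(p,psi,0,0),([.49,-.02,.31],-45,6,10),([.5178,.0902,.304],12.1,25,10)])
E
```

```text
1 dp [0.062, -0.048, -0.009] rot [-0.01, -0.1, -1.0] !!
2 dp [0.067, -0.042, -0.009] rot [-0.01, -0.11, -1.0] !!
3 dp [0.071, -0.034, -0.011] rot [-0.03, -0.1, -1.01] !!
4 dp [0.073, -0.028, -0.011] rot [-0.03, -0.11, -1.0] !!
5 dp [0.076, -0.02, -0.012] rot [-0.05, -0.1, -1.0] !!
6 dp [0.077, -0.012, -0.012] rot [-0.06, -0.11, -1.0] !!
7 dp [0.078, -0.004, -0.014] rot [-0.07, -0.1, -1.0] !!
8 dp [0.078, 0.004, -0.015] rot [-0.07, -0.11, -1.0] !!
9 dp [0.077, 0.011, -0.015] rot [-0.09, -0.1, -1.0] !!
10 dp [0.075, 0.019, -0.016] rot [-0.1, -0.11, -0.99] !!
11 dp [0.029, 0.049, 0.0] rot [-0.12, -0.33, -0.99] !!
12 dp [0.025, 0.051, -0.0] rot [-0.16, -0.33, -0.99] !!
13 dp [0.019, 0.054, -0.001] rot [-0.18, -0.33, -0.98] !!
14 dp [0.014, 0.055, 0.001] rot [-0.22, -0.33, -0.97] !!
15 dp [0.008, 0.056, 0.001] rot [-0.25, -0.33, -0.96] !!
16 dp [0.003, 0.057, 0.002] rot [-0.28, -0.34, -0.96] !!
17 dp [-0.002, 0.057, 0.004] rot [-0.32, -0.33, -0.94] !!
18 dp [-0.008, 0.056, 0.006] rot [-0.34, -0.33, -0.94] !!
19 dp [-0.012, 0.055, 0.008] rot [-0.38, -0.33, -0.92] !!
20 dp [-0.018, 0.053, 0.01] rot [-0.41, -0.33, -0.91] !!
end [0.5179 0.0902 0.3041]
```

Emit:
servo_tool:
  moves:
    - {"dp": [0.062, -0.048, -0.009], "delta_rot": [-0.01, -0.1, -1], "fingers": 0.6}
    - {"dp": [0.067, -0.042, -0.009], "delta_rot": [-0.01, -0.11, -1], "fingers": 0.6}
    - {"dp": [0.071, -0.034, -0.011], "delta_rot": [-0.03, -0.1, -1], "fingers": 0.6}
    - {"dp": [0.073, -0.028, -0.011], "delta_rot": [-0.03, -0.11, -1], "fingers": 0.6}
    - {"dp": [0.076, -0.02, -0.012], "delta_rot": [-0.05, -0.1, -1], "fingers": 0.6}

```text
clock: 10.15
position: [0.5235, -0.0908, 0.2993]
ee_rot: [0.021, 0.598, 0.801, -0.016]
contact_force: [-0.5, 1.0, 0.5]
width: 0.0512
gripper_force: 0.0
```

Emit:
servo_tool:
  moves:
    - {"dp": [0.077, -0.012, -0.012], "delta_rot": [-0.06, -0.11, -1], "fingers": 0.6}
    - {"dp": [0.078, -0.004, -0.014], "delta_rot": [-0.07, -0.1, -1], "fingers": 0.6}
    - {"dp": [0.078, 0.004, -0.015], "delta_rot": [-0.07, -0.11, -1], "fingers": 0.6}
    - {"dp": [0.077, 0.011, -0.015], "delta_rot": [-0.09, -0.1, -1], "fingers": 0.6}
    - {"dp": [0.075, 0.019, -0.016], "delta_rot": [-0.1, -0.11, -0.99], "fingers": 0.6}

```text
clock: 10.65
position: [0.49, -0.0195, 0.3081]
ee_rot: [0.048, 0.381, 0.923, -0.02]
contact_force: [-0.1, -0.1, 0.9]
width: 0.0511
gripper_force: 0.0
```

Emit:
servo_tool:
  moves:
    - {"dp": [0.029, 0.049, 0], "delta_rot": [-0.12, -0.33, -0.99], "fingers": 0.6}
    - {"dp": [0.025, 0.051, 0], "delta_rot": [-0.16, -0.33, -0.99], "fingers": 0.6}
    - {"dp": [0.019, 0.054, -0.001], "delta_rot": [-0.18, -0.33, -0.98], "fingers": 0.6}
    - {"dp": [0.014, 0.055, 0.001], "delta_rot": [-0.22, -0.33, -0.97], "fingers": 0.6}
    - {"dp": [0.008, 0.056, 0.001], "delta_rot": [-0.25, -0.33, -0.96], "fingers": 0.6}

```text
clock: 11.15
position: [0.5042, 0.0357, 0.3049]
ee_rot: [0.134, 0.14, 0.981, -0.019]
contact_force: [0.2, 0.1, -0.0]
width: 0.0509
gripper_force: 0.0
```

Emit:
servo_tool:
  moves:
    - {"dp": [0.003, 0.057, 0.002], "delta_rot": [-0.28, -0.34, -0.96], "fingers": 0.6}
    - {"dp": [-0.002, 0.057, 0.004], "delta_rot": [-0.32, -0.33, -0.94], "fingers": 0.6}
    - {"dp": [-0.008, 0.056, 0.006], "delta_rot": [-0.34, -0.33, -0.94], "fingers": 0.6}
    - {"dp": [-0.012, 0.055, 0.008], "delta_rot": [-0.38, -0.33, -0.92], "fingers": 0.6}
    - {"dp": [-0.018, 0.053, 0.01], "delta_rot": [-0.41, -0.33, -0.91], "fingers": 0.6}

```text
clock: 11.65
position: [0.5181, 0.0907, 0.3021]
ee_rot: [0.216, -0.104, 0.971, 0.023]
contact_force: [0.7, 0.3, 0.3]
width: 0.0511
gripper_force: 0.0
```

```bash
python3 - <<'E'
from h import *
s,p,d=wshot("w4");print(s["position"],s["width"],cur()[3]);print(Rq(s["ee_rot"]).as_matrix().round(3))
E
sed -i 's/>140)&/>130)\&/; s/m\[:,390:\]=0/m[:,450:]=0/; s/g\[:,:145\]=0;g\[:,375:\]=0/g[:,:225]=0;g[:,430:]=0/' parts.py; python3 parts.py w4
```

```text
[0.51805837 0.09074206 0.30209333] 0.05114585119321674 12.41778176137943
[[-0.885 -0.213  0.413]
 [-0.193  0.977  0.09 ]
 [-0.423  0.    -0.906]]
floor plane z=ax+by+c [-0.0013  0.0024  0.2185] 12400
(370, 157, 39, 56) [ -1.6 141.7] [59.6 40.2] 0.1 edges x -0.0314 0.0282 y 0.1216 0.1618 0.2048
(232, 154, 38, 60) [-1.2 -1.4] [34.8 58.8] 90.0 edges x -0.0306 0.0282 y -0.0188 0.016 0.2045
```

Emit:
servo_tool:
  moves:
    - {"dp": [-0.005, -0.007, 0.2], "delta_rot": [0, 0, 0], "fingers": 0.6}
    - {"dp": [0, 0, 0.2], "delta_rot": [0, 0, 0], "fingers": 0.6}
    - {"dp": [0, 0, 0.2], "delta_rot": [0, 0, 0], "fingers": 0.6}
    - {"dp": [0, 0, 0.09], "delta_rot": [0, 0, 0], "fingers": 0.6}
    - {"dp": [0, 0, 0.026], "delta_rot": [0, 0, 0], "fingers": 0.6}

```text
clock: 12.2
position: [0.578, 0.1015, 0.17]
ee_rot: [0.212, -0.102, 0.972, 0.023]
contact_force: [-0.3, -0.2, 0.2]
width: 0.0515
gripper_force: 0.0
```

Emit:
servo_tool:
  moves:
    - {"dp": [0, 0, 0], "delta_rot": [0, 0, 0], "fingers": 0.6}
    - {"dp": [0, 0, 0], "delta_rot": [0, 0, 0], "fingers": 0.3}
    - {"dp": [0, 0, 0], "delta_rot": [0, 0, 0], "fingers": 0.2}
    - {"dp": [0, 0, 0], "delta_rot": [0, 0, 0], "fingers": 0.2}
    - {"dp": [0, 0, 0], "delta_rot": [0, 0, 0], "fingers": 0.2}

```text
clock: 12.7
position: [0.5785, 0.1015, 0.1744]
ee_rot: [0.216, -0.102, 0.971, 0.023]
contact_force: [-4.0, -1.4, 6.3]
width: 0.0342
gripper_force: 50.7
```

Emit:
servo_tool:
  moves:
    - {"dp": [0, 0, -0.05], "delta_rot": [0, 0, 0], "fingers": 0.2}
    - {"dp": [0, 0, -0.15], "delta_rot": [0, 0, 0], "fingers": 0.2}
    - {"dp": [0, 0, -0.2], "delta_rot": [0, 0, 0], "fingers": 0.2}
    - {"dp": [0, 0, -0.2], "delta_rot": [0, 0, 0], "fingers": 0.2}
    - {"dp": [0, 0, -0.2], "delta_rot": [0, 0, 0], "fingers": 0.2}

```text
clock: 13.2
position: [0.511, 0.0872, 0.3195]
ee_rot: [0.215, -0.102, 0.971, 0.023]
contact_force: [-0.2, 0.3, -0.5]
width: 0.0341
gripper_force: 51.9
```

```bash
python3 - <<'E'
from h import *
s,p,R,psi=cur()
print(p,s["width"],psi)
plan([(p,psi,25,0),([.49,-.02,.31],-45,6,10),([.500,-.149,.27],-102.7,0,10)])
E
```

```text
[0.51097016 0.08721811 0.31952749] 0.03405292883998684 12.034838626202443
1 dp [0.021, -0.05, -0.005] rot [0.41, 0.33, 0.91] !!
2 dp [0.017, -0.052, -0.002] rot [0.37, 0.33, 0.92] !!
3 dp [0.012, -0.054, 0.001] rot [0.35, 0.33, 0.93] !!
4 dp [0.007, -0.054, 0.002] rot [0.31, 0.34, 0.95] !!
5 dp [0.002, -0.055, 0.005] rot [0.28, 0.33, 0.95] !!
6 dp [-0.004, -0.054, 0.006] rot [0.25, 0.33, 0.97] !!
7 dp [-0.009, -0.054, 0.007] rot [0.22, 0.33, 0.97] !!
8 dp [-0.014, -0.052, 0.008] rot [0.18, 0.33, 0.98] !!
9 dp [-0.02, -0.051, 0.008] rot [0.16, 0.33, 0.98] !!
10 dp [-0.025, -0.048, 0.008] rot [0.12, 0.33, 0.99] !!
11 dp [-0.047, -0.042, 0.025] rot [0.1, 0.11, 1.0] !!
12 dp [-0.051, -0.037, 0.025] rot [0.09, 0.1, 1.0] !!
13 dp [-0.055, -0.031, 0.025] rot [0.08, 0.11, 1.01] !!
14 dp [-0.057, -0.026, 0.024] rot [0.07, 0.1, 1.0] !!
15 dp [-0.061, -0.019, 0.024] rot [0.05, 0.11, 1.01] !!
16 dp [-0.062, -0.013, 0.023] rot [0.05, 0.1, 1.0] !!
17 dp [-0.063, -0.007, 0.023] rot [0.04, 0.11, 1.01] !!
18 dp [-0.064, -0.0, 0.022] rot [0.02, 0.1, 1.01] !!
19 dp [-0.064, 0.006, 0.021] rot [0.02, 0.11, 1.0] !!
20 dp [-0.064, 0.013, 0.021] rot [0.01, 0.1, 1.01] !!
end [ 0.5    -0.1491  0.27  ]
```

Emit:
servo_tool:
  moves:
    - {"dp": [0.021, -0.05, -0.005], "delta_rot": [0.41, 0.33, 0.91], "fingers": 0.2}
    - {"dp": [0.017, -0.052, -0.002], "delta_rot": [0.37, 0.33, 0.92], "fingers": 0.2}
    - {"dp": [0.012, -0.054, 0.001], "delta_rot": [0.35, 0.33, 0.93], "fingers": 0.2}
    - {"dp": [0.007, -0.054, 0.002], "delta_rot": [0.31, 0.34, 0.95], "fingers": 0.2}
    - {"dp": [0.002, -0.055, 0.005], "delta_rot": [0.28, 0.33, 0.95], "fingers": 0.2}

```text
clock: 13.7
position: [0.5012, 0.0335, 0.3138]
ee_rot: [0.133, 0.144, 0.98, -0.019]
contact_force: [0.3, -1.1, -0.9]
width: 0.0346
gripper_force: 51.9
```

Emit:
servo_tool:
  moves:
    - {"dp": [-0.004, -0.054, 0.006], "delta_rot": [0.25, 0.33, 0.97], "fingers": 0.2}
    - {"dp": [-0.009, -0.054, 0.007], "delta_rot": [0.22, 0.33, 0.97], "fingers": 0.2}
    - {"dp": [-0.014, -0.052, 0.008], "delta_rot": [0.18, 0.33, 0.98], "fingers": 0.2}
    - {"dp": [-0.02, -0.051, 0.008], "delta_rot": [0.16, 0.33, 0.98], "fingers": 0.2}
    - {"dp": [-0.025, -0.048, 0.008], "delta_rot": [0.12, 0.33, 0.99], "fingers": 0.2}

```text
clock: 14.2
position: [0.4909, -0.0201, 0.309]
ee_rot: [0.048, 0.384, 0.922, -0.02]
contact_force: [-1.4, -0.8, -1.4]
width: 0.0348
gripper_force: 51.9
```

Emit:
servo_tool:
  moves:
    - {"dp": [-0.047, -0.042, 0.025], "delta_rot": [0.1, 0.11, 1], "fingers": 0.2}
    - {"dp": [-0.051, -0.037, 0.025], "delta_rot": [0.09, 0.1, 1], "fingers": 0.2}
    - {"dp": [-0.055, -0.031, 0.025], "delta_rot": [0.08, 0.11, 1], "fingers": 0.2}
    - {"dp": [-0.057, -0.026, 0.024], "delta_rot": [0.07, 0.1, 1], "fingers": 0.2}
    - {"dp": [-0.061, -0.019, 0.024], "delta_rot": [0.05, 0.11, 1], "fingers": 0.2}

```text
clock: 14.7
position: [0.4962, -0.0848, 0.2888]
ee_rot: [0.021, 0.602, 0.798, -0.015]
contact_force: [-0.8, -0.2, -0.9]
width: 0.0344
gripper_force: 51.9
```

Emit:
servo_tool:
  moves:
    - {"dp": [-0.062, -0.013, 0.023], "delta_rot": [0.05, 0.1, 1], "fingers": 0.2}
    - {"dp": [-0.063, -0.007, 0.023], "delta_rot": [0.04, 0.11, 1], "fingers": 0.2}
    - {"dp": [-0.064, 0, 0.022], "delta_rot": [0.02, 0.1, 1], "fingers": 0.2}
    - {"dp": [-0.064, 0.006, 0.021], "delta_rot": [0.02, 0.11, 1], "fingers": 0.2}
    - {"dp": [-0.064, 0.013, 0.021], "delta_rot": [0.01, 0.1, 1], "fingers": 0.2}

```text
clock: 15.2
position: [0.5014, -0.1493, 0.2688]
ee_rot: [-0.0, 0.781, 0.625, -0.0]
contact_force: [0.7, -0.3, -0.5]
width: 0.0344
gripper_force: 51.9
```

```bash
python3 - <<'E'
from h import *
s,p,d=wshot("w5");print(s["position"],s["width"],cur()[3])
print("err tool", (Rq(s["ee_rot"]).inv().apply(np.array([.4909,-.1486,.0793])-s["position"])/.2).round(4)); print(Rq(s["ee_rot"]).as_matrix().round(3))
E
python3 tote.py w5 .05 165 100 360 226
```

```text
[ 0.50144558 -0.14934033  0.26877379] 0.03444081943325735 -102.85525439332358
err tool [-0.0081 -0.0515  0.9474]
[[ 0.219  0.976 -0.001]
 [ 0.976 -0.219  0.   ]
 [ 0.    -0.001 -1.   ]]
depth (191, 124, 169, 102) tool rect [ 2.6 24.1] [106.6 168.7] 0.27
   side at [  4.4 -59.4] dir 0.33 n 81
   side at [54.4 25.1] dir 89.69 n 148
   side at [  3.1 107.5] dir 0.28 n 78
sat (191, 122, 169, 104) tool rect [ 3.5 24.3] [108.4 169.4] 0.28
   side at [-50.1  52.1] dir 90.79 n 57
   side at [ 10.6 -59.7] dir 179.76 n 83
   side at [56.9 32.7] dir 90.02 n 137
   side at [  4.2 107.9] dir 179.6 n 80
```

View pics/w5.png

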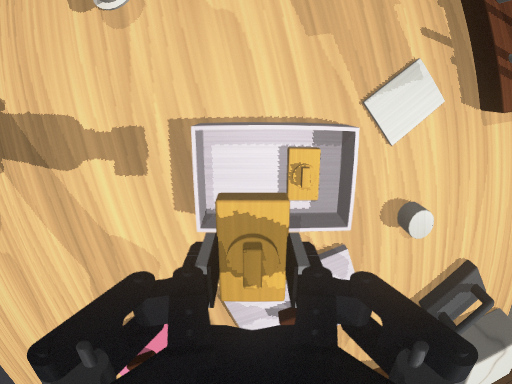

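The first clasp lies flat in the tote, button up, at (304,174). The second is held square. Its place is the left half of the tote.

Emit:
servo_tool:
  moves:
    - {"dp": [-0.008, -0.051, 0.1], "delta_rot": [0, 0, 0], "fingers": 0.2}
    - {"dp": [0, 0, 0.24], "delta_rot": [0, 0, 0], "fingers": 0.2}
    - {"dp": [0, 0, 0.24], "delta_rot": [0, 0, 0], "fingers": 0.2}
    - {"dp": [0, 0, 0.2], "delta_rot": [0, 0, 0], "fingers": 0.2}
    - {"dp": [0, 0, 0.1], "delta_rot": [0, 0, 0], "fingers": 0.2}

```text
clock: 15.75
position: [0.4891, -0.147, 0.0899]
ee_rot: [-0.003, 0.779, 0.627, -0.002]
contact_force: [-0.5, -0.4, -1.2]
width: 0.0344
gripper_force: 51.8
```

Emit:
servo_tool:
  moves:
    - {"dp": [0, 0, 0.05], "delta_rot": [0, 0, 0], "fingers": 0.2}
    - {"dp": [0, 0, 0.01], "delta_rot": [0, 0, 0], "fingers": 0.2}
    - {"dp": [0, 0, 0], "delta_rot": [0, 0, 0], "fingers": 0.2}

```text
clock: 16.05
position: [0.4915, -0.1481, 0.0813]
ee_rot: [-0.0, 0.779, 0.627, -0.0]
contact_force: [-0.8, -0.1, -1.0]
width: 0.0346
gripper_force: 52.5
```

Emit:
servo_tool:
  moves:
    - {"dp": [0, 0, 0.005], "delta_rot": [0, 0, 0], "fingers": 0.2}
    - {"dp": [0, 0, 0], "delta_rot": [0, 0, 0], "fingers": 0.2}

```text
clock: 16.25
position: [0.4922, -0.1485, 0.0808]
ee_rot: [0.001, 0.779, 0.627, 0.0]
contact_force: [-0.2, 1.4, 4.1]
width: 0.0342
gripper_force: 53.1
```

Emit:
servo_tool:
  moves:
    - {"dp": [0, 0, 0.005], "delta_rot": [0, 0, 0], "fingers": 0.2}
    - {"dp": [0, 0, 0], "delta_rot": [0, 0, 0], "fingers": 0.2}

```text
clock: 16.45
position: [0.4922, -0.1485, 0.0807]
ee_rot: [0.001, 0.779, 0.627, 0.0]
contact_force: [-2.2, 0.1, 13.4]
width: 0.0345
gripper_force: 54.1
```

Emit:
servo_tool:
  moves:
    - {"dp": [0, 0, -0.004], "delta_rot": [0, 0, 0], "fingers": 0.55}
    - {"dp": [0, 0, 0], "delta_rot": [0, 0, 0], "fingers": 0.55}
    - {"dp": [0, 0, 0], "delta_rot": [0, 0, 0], "fingers": 0.55}

```text
clock: 16.75
position: [0.4913, -0.1483, 0.0794]
ee_rot: [-0.0, 0.779, 0.627, -0.0]
contact_force: [-1.0, -0.1, -0.9]
width: 0.0467
gripper_force: 0.0
```

Emit:
servo_tool:
  moves:
    - {"dp": [0, 0, -0.1], "delta_rot": [0, 0, 0], "fingers": 0.55}
    - {"dp": [0, 0, -0.2], "delta_rot": [0, 0, 0], "fingers": 0.55}
    - {"dp": [0, 0, -0.25], "delta_rot": [0, 0, 0], "fingers": 0.55}
    - {"dp": [0, 0, -0.25], "delta_rot": [0, 0, 0], "fingers": 0.55}
    - {"dp": [0, 0, -0.25], "delta_rot": [0, 0, 0], "fingers": 0.55}

```text
clock: 17.25
position: [0.491, -0.1481, 0.291]
ee_rot: [-0.001, 0.779, 0.627, -0.0]
contact_force: [1.3, -0.9, -1.4]
width: 0.0471
gripper_force: 0.0
```

```bash
python3 - <<'E'
from h import *
s,p,d=wshot("w6");print(p.shape,s["position"],cur()[3])
# clasp tops in tote: world heights of brass
W=Rq(s["ee_rot"]).apply(wcloud(d).reshape(-1,3)).reshape(d.shape+(3,))+s["position"]
h=cv2.cvtColor(p,cv2.COLOR_RGB2HSV)
m=((h[...,0]>12)&(h[...,0]<32)&(h[...,1]>130)&(W[...,2]>.012)&(W[...,2]<.045)).astype(np.uint8);m[:100]=0;m[240:]=0
k,l,st,ce=cv2.connectedComponentsWithStats(m)
for i in range(1,k):
    if st[i,4]>100:
        q=W[l==i];print(st[i].tolist(),"z pct",np.percentile(q[:,2],[5,25,50,95]).round(4),cv2.minAreaRect((q[:,:2]*1000).astype(np.float32)))
        pl=q[q[:,2]<np.percentile(q[:,2],50)+.003];A=np.c_[pl[:,:2],np.ones(len(pl))];print("  tilt",np.linalg.lstsq(A,pl[:,2],rcond=None)[0][:2].round(3))
psi=cur()[3]
plan([(s["position"],psi,0,0),([.5223,-.352,.265],-169.7,0,13)])
E
```

```text
(384, 512, 3) [ 0.49102412 -0.14807547  0.29104189] -102.39168422645838
[479, 100, 16, 12, 112] z pct [0.0141 0.0217 0.0307 0.0429] ((829.699951171875, -120.51285552978516), (15.924174308776855, 4.287550926208496), 89.28166961669922)
  tilt [ 1.252 -0.147]
[239, 143, 30, 49, 1426] z pct [0.0167 0.0176 0.0183 0.0319] ((492.516357421875, -148.1401824951172), (58.53727722167969, 34.48772048950195), 77.6786880493164)
  tilt [-0.    -0.004]
[294, 145, 31, 49, 1392] z pct [0.0167 0.0176 0.0183 0.0318] ((556.8609619140625, -164.21240234375), (59.17079544067383, 35.658512115478516), 77.4372787475586)
  tilt [ 0.002 -0.003]
1 dp [-0.074, 0.029, 0.01] rot [0.0, 0.0, 0.9] 
2 dp [-0.071, 0.035, 0.01] rot [0.0, 0.0, 0.91] 
3 dp [-0.068, 0.041, 0.01] rot [0.0, 0.0, 0.9] 
4 dp [-0.064, 0.048, 0.01] rot [0.0, 0.0, 0.9] 
5 dp [-0.059, 0.052, 0.01] rot [0.0, 0.0, 0.91] 
6 dp [-0.054, 0.058, 0.01] rot [0.0, 0.0, 0.9] 
7 dp [-0.048, 0.063, 0.01] rot [0.0, 0.0, 0.91] 
8 dp [-0.043, 0.067, 0.01] rot [0.0, 0.0, 0.9] 
9 dp [-0.037, 0.07, 0.01] rot [0.0, 0.0, 0.9] 
10 dp [-0.03, 0.074, 0.01] rot [0.0, 0.0, 0.91] 
11 dp [-0.023, 0.076, 0.01] rot [0.0, 0.0, 0.9] 
12 dp [-0.017, 0.077, 0.01] rot [0.0, 0.0, 0.9] 
13 dp [-0.009, 0.079, 0.01] rot [0.0, 0.0, 0.91] 
end [ 0.5223 -0.352   0.265 ]
```

Both clasps lie flat, with plate tops at 18 mm and zero tilt. Now to the lid.

Emit:
servo_tool:
  moves:
    - {"dp": [-0.074, 0.029, 0.01], "delta_rot": [0, 0, 0.9], "fingers": 0.6}
    - {"dp": [-0.071, 0.035, 0.01], "delta_rot": [0, 0, 0.9], "fingers": 0.6}
    - {"dp": [-0.068, 0.041, 0.01], "delta_rot": [0, 0, 0.9], "fingers": 0.6}
    - {"dp": [-0.064, 0.048, 0.01], "delta_rot": [0, 0, 0.9], "fingers": 0.6}
    - {"dp": [-0.059, 0.052, 0.01], "delta_rot": [0, 0, 0.91], "fingers": 0.6}

```text
clock: 17.8
position: [0.5034, -0.2273, 0.2786]
ee_rot: [-0.001, 0.901, 0.435, -0.001]
contact_force: [0.0, -0.1, 0.4]
width: 0.0514
gripper_force: 0.0
```

Emit:
servo_tool:
  moves:
    - {"dp": [-0.054, 0.058, 0.01], "delta_rot": [0, 0, 0.9], "fingers": 0.6}
    - {"dp": [-0.048, 0.063, 0.01], "delta_rot": [0, 0, 0.91], "fingers": 0.6}
    - {"dp": [-0.043, 0.067, 0.01], "delta_rot": [0, 0, 0.9], "fingers": 0.6}
    - {"dp": [-0.037, 0.07, 0.01], "delta_rot": [0, 0, 0.9], "fingers": 0.6}
    - {"dp": [-0.03, 0.074, 0.01], "delta_rot": [0, 0, 0.91], "fingers": 0.6}

```text
clock: 18.3
position: [0.5155, -0.3057, 0.2684]
ee_rot: [-0.001, 0.975, 0.222, -0.001]
contact_force: [0.1, 0.5, 0.6]
width: 0.0512
gripper_force: 0.0
```

Emit:
servo_tool:
  moves:
    - {"dp": [-0.023, 0.076, 0.01], "delta_rot": [0, 0, 0.9], "fingers": 0.6}
    - {"dp": [-0.017, 0.077, 0.01], "delta_rot": [0, 0, 0.9], "fingers": 0.6}
    - {"dp": [-0.009, 0.079, 0.01], "delta_rot": [0, 0, 0.91], "fingers": 0.6}
    - {"dp": [0, 0, 0], "delta_rot": [0, 0, 0], "fingers": 0.6}

```text
clock: 18.7
position: [0.5229, -0.3538, 0.2619]
ee_rot: [-0.0, 0.996, 0.089, -0.001]
contact_force: [-0.6, -0.5, 0.1]
width: 0.051
gripper_force: 0.0
```

```bash
python3 - <<'E'
from h import *
s,p,d=wshot("w7");print(s["position"],cur()[3]);print(Rq(s["ee_rot"]).as_matrix().round(3))
E
python3 tote.py w7 .015 120 90 400 260
```

```text
[ 0.52286061 -0.35383249  0.26188716] -169.62924259779004
[[ 0.984  0.178 -0.002]
 [ 0.178 -0.984  0.   ]
 [-0.002 -0.    -1.   ]]
depth (189, 92, 116, 155) tool rect [-0.7 -5.6] [122.6 177.8] 89.94
   side at [  1.8 -66.1] dir 0.05 n 123
   side at [87.7 -2.4] dir 89.74 n 92
   side at [18.6 54.9] dir 179.84 n 124
   side at [-89.   -1.6] dir 89.56 n 82
sat (168, 92, 137, 168) tool rect [-10.4 -24.6] [160.8 198. ] 89.9
   side at [ 87.8 -15.5] dir 90.06 n 103
   side at [-5.5 55.1] dir 179.9 n 136
   side at [-108.3  -73.2] dir 88.0 n 24
```

View pics/w7.png

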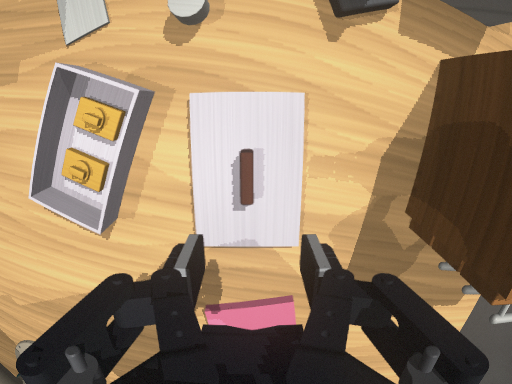

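The wrist view shows the silver lid square to the tool with its grip at (247,177), and both clasps button up in the tote at left. The fit only has 2 mm to spare, so I'll measure the tote from the same relative pose first, which cancels any hand-eye bias.

```bash
python3 tote.py w6 .05 150 100 380 226; python3 - <<'E'
from h import *
s,p,R,psi=cur()
plan([(p,psi,0,0),([.5241,-.156,.297],-192.7,0,5)])
E
```

```text
depth (205, 122, 157, 101) tool rect [-0.2 35. ] [168.7 113. ] 89.98
   side at [  4.4 -48.4] dir 179.7 n 81
   side at [56.  24.2] dir 90.15 n 127
   side at [  0.3 118.4] dir 0.17 n 78
   side at [-55.6  37.2] dir 90.33 n 116
sat (205, 120, 157, 104) tool rect [ 0.8 34.9] [168.8 114.8] 89.95
   side at [  7.1 -48.7] dir 179.87 n 82
   side at [57.6 46.2] dir 89.83 n 127
   side at [  2.  118.6] dir 0.04 n 79
   side at [-55.8  42.2] dir 90.22 n 116
1 dp [0.037, -0.193, -0.035] rot [0.0, 0.0, 0.81] 
2 dp [0.021, -0.195, -0.035] rot [0.0, 0.0, 0.8] 
3 dp [0.005, -0.197, -0.035] rot [0.0, 0.0, 0.81] 
4 dp [-0.01, -0.196, -0.034] rot [0.0, 0.0, 0.8] 
5 dp [-0.026, -0.195, -0.035] rot [0.0, 0.0, 0.81] 
end [ 0.5242 -0.156   0.2969]
```

Emit:
servo_tool:
  moves:
    - {"dp": [0.037, -0.193, -0.035], "delta_rot": [0, 0, 0.81], "fingers": 0.6}
    - {"dp": [0.021, -0.195, -0.035], "delta_rot": [0, 0, 0.8], "fingers": 0.6}
    - {"dp": [0.005, -0.197, -0.035], "delta_rot": [0, 0, 0.81], "fingers": 0.6}
    - {"dp": [-0.01, -0.196, -0.034], "delta_rot": [0, 0, 0.8], "fingers": 0.6}
    - {"dp": [-0.026, -0.195, -0.035], "delta_rot": [0, 0, 0.81], "fingers": 0.6}

```text
clock: 19.25
position: [0.5237, -0.1531, 0.2983]
ee_rot: [-0.0, 0.994, -0.112, -0.001]
contact_force: [0.2, 0.5, 0.6]
width: 0.0511
gripper_force: 0.0
```

Emit:
servo_tool:
  moves:
    - {"dp": [0, 0, 0], "delta_rot": [0, 0, 0], "fingers": 0.6}
    - {"dp": [0, 0, 0], "delta_rot": [0, 0, 0], "fingers": 0.6}
    - {"dp": [0, 0, 0], "delta_rot": [0, 0, 0], "fingers": 0.6}

```text
clock: 19.55
position: [0.5244, -0.1557, 0.298]
ee_rot: [0.0, 0.994, -0.11, -0.001]
contact_force: [-0.6, -0.2, 0.2]
width: 0.0514
gripper_force: 0.0
```

```bash
python3 - <<'E'
from h import *
s,p,d=wshot("w8");print(s["position"],cur()[3],s["qpos"].round(2));print(Rq(s["ee_rot"]).as_matrix().round(4))
plan([(s["position"],cur()[3],0,0),([.5217,-.3483,.262],-169.6-360*(cur()[3]>0)*0+ (360 if cur()[3]>0 else 0),0,5)])
E
python3 tote.py w8 .05 160 60 350 262
```

```text
[ 0.52435707 -0.15572695  0.29796899] -192.74317047368936 [-0.42  0.24  1.57 -0.    1.33  1.38]
[[ 9.756e-01 -2.195e-01 -1.300e-03]
 [-2.195e-01 -9.756e-01 -1.000e-04]
 [-1.200e-03  4.000e-04 -1.000e+00]]
1 dp [0.04, 0.188, 0.036] rot [0.0, 0.0, -0.81] 
2 dp [0.024, 0.191, 0.036] rot [0.0, 0.0, -0.81] 
3 dp [0.009, 0.193, 0.036] rot [0.0, 0.0, -0.8] 
4 dp [-0.006, 0.192, 0.036] rot [0.0, 0.0, -0.81] 
5 dp [-0.022, 0.192, 0.036] rot [0.0, 0.0, -0.81] 
end [ 0.5217 -0.3484  0.262 ]
depth (199, 95, 106, 147) tool rect [1. 0.] [112.5 167.7] 89.64
   side at [ 15.6 -55.4] dir 179.7 n 117
   side at [83.8  0.7] dir 90.01 n 85
   side at [ 3.7 55.6] dir 179.77 n 117
   side at [-82.4  -1.6] dir 88.96 n 75
sat (199, 95, 106, 148) tool rect [0.4 0.1] [112.5 168.9] 89.66
   side at [  6.1 -55.5] dir 179.66 n 118
   side at [ 84.4 -10.5] dir 89.4 n 86
   side at [ 2.5 55.7] dir 179.7 n 117
   side at [-82.8  -1.6] dir 89.89 n 75
```

Emit:
servo_tool:
  moves:
    - {"dp": [0.04, 0.188, 0.036], "delta_rot": [0, 0, -0.81], "fingers": 0.6}
    - {"dp": [0.024, 0.191, 0.036], "delta_rot": [0, 0, -0.81], "fingers": 0.6}
    - {"dp": [0.009, 0.193, 0.036], "delta_rot": [0, 0, -0.8], "fingers": 0.6}
    - {"dp": [-0.006, 0.192, 0.036], "delta_rot": [0, 0, -0.81], "fingers": 0.6}
    - {"dp": [-0.022, 0.192, 0.036], "delta_rot": [0, 0, -0.81], "fingers": 0.6}

```text
clock: 20.1
position: [0.5211, -0.3511, 0.2611]
ee_rot: [-0.0, 0.996, 0.092, -0.001]
contact_force: [1.0, 0.3, 0.2]
width: 0.0511
gripper_force: 0.0
```

Emit:
servo_tool:
  moves:
    - {"dp": [0, 0, 0], "delta_rot": [0, 0, 0], "fingers": 0.6}
    - {"dp": [0, 0, 0], "delta_rot": [0, 0, 0], "fingers": 0.6}
    - {"dp": [0, 0, 0], "delta_rot": [0, 0, 0], "fingers": 0.6}

```text
clock: 20.4
position: [0.5215, -0.3481, 0.2618]
ee_rot: [-0.001, 0.996, 0.09, -0.001]
contact_force: [0.6, -0.5, -0.4]
width: 0.0511
gripper_force: 0.0
```

```bash
python3 - <<'E'
from h import *
s,p,d=wshot("w9");print(s["position"],cur()[3])
E
python3 tote.py w9 .015 180 60 330 262
```

```text
[ 0.52149373 -0.34811652  0.26179022] -169.61123153376275
depth (195, 92, 116, 155) tool rect [-0.6  0.6] [122.6 177.8] 89.95
   side at [-15.2 -59.9] dir 0.13 n 123
   side at [87.8  0.2] dir 89.95 n 93
   side at [ 1.5 61.2] dir 179.86 n 123
   side at [-87.7   5.5] dir 89.87 n 82
sat (180, 91, 150, 171) tool rect [-11.4   3.6] [200.9 186.3] 0.0
   side at [-110.1   41.4] dir 89.57 n 28
   side at [88.8 21.4] dir 89.98 n 120
```

Emit:
servo_tool:
  moves:
    - {"dp": [0, 0.003, 0.15], "delta_rot": [0, 0, 0], "fingers": 0.6}
    - {"dp": [0, 0, 0.25], "delta_rot": [0, 0, 0], "fingers": 0.6}
    - {"dp": [0, 0, 0.25], "delta_rot": [0, 0, 0], "fingers": 0.6}
    - {"dp": [0, 0, 0.15], "delta_rot": [0, 0, 0], "fingers": 0.6}
    - {"dp": [0, 0, 0.05], "delta_rot": [0, 0, 0], "fingers": 0.6}
  force: 60

```text
clock: 20.95
position: [0.5203, -0.3462, 0.0889]
ee_rot: [-0.003, 0.996, 0.091, -0.003]
contact_force: [-0.4, 0.4, -0.7]
width: 0.0513
gripper_force: 0.0
```

Emit:
servo_tool:
  moves:
    - {"dp": [0, 0, 0], "delta_rot": [0, 0, 0], "fingers": 0.4}
    - {"dp": [0, 0, 0], "delta_rot": [0, 0, 0], "fingers": 0.25}
    - {"dp": [0, 0, 0], "delta_rot": [0, 0, 0], "fingers": 0.15}
    - {"dp": [0, 0, 0], "delta_rot": [0, 0, 0], "fingers": 0}
    - {"dp": [0, 0, 0], "delta_rot": [0, 0, 0], "fingers": 0}

```text
clock: 21.45
position: [0.523, -0.3494, 0.0947]
ee_rot: [0.001, 0.996, 0.09, 0.001]
contact_force: [0.2, 1.2, 7.1]
width: 0.0124
gripper_force: 60.4
```

Emit:
servo_tool:
  moves:
    - {"dp": [0, 0, 0], "delta_rot": [0, 0, 0], "fingers": 0}
    - {"dp": [0, 0, 0], "delta_rot": [0, 0, 0], "fingers": 0}

```text
clock: 21.65
position: [0.523, -0.3494, 0.0947]
ee_rot: [0.001, 0.996, 0.09, 0.001]
contact_force: [0.5, 2.1, 5.6]
width: 0.0123
gripper_force: 60.4
```

```bash
python3 - <<'E'
from h import *
s,p,d=wshot("w10");print(s["position"],cur()[3],s["width"],s["gripper_force"],s["contact_force"])
E
python3 tote.py w10 .015 60 30 450 330
```

```text
[ 0.5230329  -0.34940439  0.09466574] -169.62473090006392 0.012296993481771436 60.41068196296692 [0.52050981 2.09458047 5.63153085]
depth (135, 80, 235, 200) tool rect [30.3  0.2] [122.4 113.4] 89.96
   side at [ 32.4 -60.5] dir 179.94 n 155
   side at [86.7  0.1] dir 89.93 n 191
   side at [32.4 60.8] dir 0.04 n 155
   side at [-24.6   0.4] dir 90.09 n 46
sat (60, 80, 387, 250) tool rect [-0.6  2.4] [175.6 316.6] 0.26
   side at [86.6 -0.8] dir 89.98 n 247
```

View pics/w10.png

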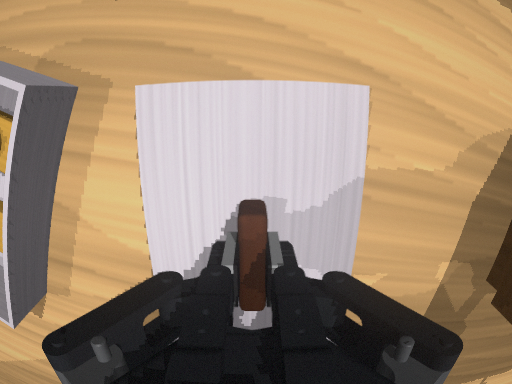

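The lid is gripped on its wooden grip at 12 mm width and sits square in the hand. Lifting and carrying it over the tote.

Emit:
servo_tool:
  moves:
    - {"dp": [0, 0, -0.05], "delta_rot": [0, 0, 0], "fingers": 0}
    - {"dp": [0, 0, -0.1], "delta_rot": [0, 0, 0], "fingers": 0}
    - {"dp": [0, 0, -0.15], "delta_rot": [0, 0, 0], "fingers": 0}
    - {"dp": [0, 0, -0.15], "delta_rot": [0, 0, 0], "fingers": 0}
    - {"dp": [0, 0, 0], "delta_rot": [0, 0, 0], "fingers": 0}

```text
clock: 22.2
position: [0.5237, -0.3506, 0.1871]
ee_rot: [0.003, 0.996, 0.091, 0.003]
contact_force: [0.7, -0.8, -3.7]
width: 0.0124
gripper_force: 59.2
```

```bash
python3 - <<'E'
from h import *
s,p,R,psi=cur()
print(p,s["width"],psi,R.as_matrix().round(4).tolist())
s,pp,d=wshot("w11")
plan([(p,psi,0,0),([.52655,-.1562,.185],-192.45,0,7)])
E
python3 tote.py w11 .105 60 30 450 330
```

```text
[ 0.5236802  -0.35056609  0.18707035] 0.012357842634425752 -169.60732940862403 [[0.9836, 0.1804, 0.0063], [0.1804, -0.9836, -0.0064], [0.005, 0.0074, -1.0]]
1 dp [0.027, -0.136, 0.001] rot [0.0, 0.0, 0.57] 
2 dp [0.019, -0.138, 0.002] rot [0.0, 0.0, 0.57] 
3 dp [0.012, -0.138, 0.001] rot [0.0, 0.0, 0.57] 
4 dp [0.003, -0.139, 0.002] rot [0.0, 0.0, 0.57] 
5 dp [-0.004, -0.139, 0.001] rot [0.0, 0.0, 0.57] 
6 dp [-0.013, -0.138, 0.002] rot [0.0, 0.0, 0.57] 
7 dp [-0.02, -0.137, 0.001] rot [0.0, 0.0, 0.57] 
end [ 0.5265 -0.1563  0.1851]
depth (135, 80, 235, 200) tool rect [29.6  0.4] [124.3 115.4] 89.96
   side at [ 31.5 -61.3] dir 179.84 n 156
   side at [86.9  0.2] dir 89.91 n 191
   side at [31.6 62. ] dir 0.09 n 156
   side at [-26.2   1.3] dir 90.22 n 45
sat (60, 80, 387, 250) tool rect [-1.5  3.7] [178.5 321.3] 0.55
   side at [86.9 12.6] dir 90.02 n 246
```

Emit:
servo_tool:
  moves:
    - {"dp": [0.027, -0.136, 0.001], "delta_rot": [0, 0, 0.57], "fingers": 0}
    - {"dp": [0.019, -0.138, 0.002], "delta_rot": [0, 0, 0.57], "fingers": 0}
    - {"dp": [0.012, -0.138, 0.001], "delta_rot": [0, 0, 0.57], "fingers": 0}
    - {"dp": [0.003, -0.139, 0.002], "delta_rot": [0, 0, 0.57], "fingers": 0}
    - {"dp": [-0.004, -0.139, 0.001], "delta_rot": [0, 0, 0.57], "fingers": 0}

```text
clock: 22.75
position: [0.5226, -0.2083, 0.1787]
ee_rot: [-0.001, 0.999, -0.053, -0.002]
contact_force: [-0.9, 0.3, -2.6]
width: 0.0132
gripper_force: 59.2
```

Emit:
servo_tool:
  moves:
    - {"dp": [-0.013, -0.138, 0.002], "delta_rot": [0, 0, 0.57], "fingers": 0}
    - {"dp": [-0.02, -0.137, 0.001], "delta_rot": [0, 0, 0.57], "fingers": 0}
    - {"dp": [0, 0, 0], "delta_rot": [0, 0, 0], "fingers": 0}
    - {"dp": [0, 0, 0], "delta_rot": [0, 0, 0], "fingers": 0}
    - {"dp": [0, 0, 0], "delta_rot": [0, 0, 0], "fingers": 0}

```text
clock: 23.25
position: [0.5244, -0.1551, 0.1793]
ee_rot: [0.0, 0.994, -0.109, -0.001]
contact_force: [0.2, 0.4, -3.0]
width: 0.0128
gripper_force: 59.4
```

```bash
cat > err.py <<'E'
from h import *
s,p,R,psi=cur()
print(p.round(4),"psi",psi.round(2),"force",s["contact_force"].round(1),"moment",s["moment"].round(2),"w",s["width"]);print("err units",(R.inv().apply(np.array([.52655,-.1562,.1327])-p)/.2).round(4),"z-rot units",np.round(-np.radians((-192.45-psi+180)%360-180)/.1,3), "tilt",R.as_matrix()[:2,2].round(4))
E
python3 err.py
```

```text
[ 0.5244 -0.1551  0.1793] psi -192.46 force [ 0.2  0.4 -3. ] moment [-0.04 -0.07  0.03] w 0.012783257357958535
err units [0.0123 0.0032 0.233 ] z-rot units -0.002 tilt [-0.0023  0.0001]
```

Emit:
servo_tool:
  moves:
    - {"dp": [0.012, 0.003, 0.07], "delta_rot": [0, 0, 0], "fingers": 0}
    - {"dp": [0, 0, 0.06], "delta_rot": [0, 0, 0], "fingers": 0}
    - {"dp": [0, 0, 0.015], "delta_rot": [0, 0, 0], "fingers": 0}
    - {"dp": [0, 0, 0], "delta_rot": [0, 0, 0], "fingers": 0}
    - {"dp": [0, 0, 0], "delta_rot": [0, 0, 0], "fingers": 0}

```text
clock: 23.75
position: [0.527, -0.156, 0.1512]
ee_rot: [-0.0, 0.994, -0.109, -0.0]
contact_force: [0.4, 0.1, -3.7]
width: 0.0128
gripper_force: 59.3
```

```bash
python3 err.py
```

```text
[ 0.527  -0.156   0.1512] psi -192.5 force [ 0.4  0.1 -3.7] moment [0.03 0.01 0.03] w 0.01279509329719949
err units [-0.0016  0.0016  0.0925] z-rot units -0.008 tilt [-0.0009  0.0001]
```

Emit:
servo_tool:
  moves:
    - {"dp": [-0.001, 0.001, 0.02], "delta_rot": [0, 0, 0], "fingers": 0}
    - {"dp": [0, 0, 0.02], "delta_rot": [0, 0, 0], "fingers": 0}
    - {"dp": [0, 0, 0.01], "delta_rot": [0, 0, 0], "fingers": 0}
    - {"dp": [0, 0, 0], "delta_rot": [0, 0, 0], "fingers": 0}

```text
clock: 24.15
position: [0.5263, -0.1556, 0.1408]
ee_rot: [-0.0, 0.994, -0.109, -0.001]
contact_force: [1.2, -0.5, -3.0]
width: 0.0123
gripper_force: 59.3
```

```bash
python3 err.py
```

```text
[ 0.5263 -0.1556  0.1408] psi -192.46 force [ 1.2 -0.5 -3. ] moment [ 0.03  0.05 -0.  ] w 0.012288449202627385
err units [0.0017 0.0027 0.0403] z-rot units -0.002 tilt [-0.0018  0.0005]
```

No contact force, and the skirt is already below the rim height. Continuing down until it seats.

Emit:
servo_tool:
  moves:
    - {"dp": [0.001, 0.001, 0.015], "delta_rot": [0, 0, 0], "fingers": 0}
    - {"dp": [0, 0, 0.015], "delta_rot": [0, 0, 0], "fingers": 0}
    - {"dp": [0, 0, 0], "delta_rot": [0, 0, 0], "fingers": 0}

```text
clock: 24.45
position: [0.5265, -0.1559, 0.1346]
ee_rot: [-0.0, 0.994, -0.109, -0.001]
contact_force: [0.1, 0.4, -3.9]
width: 0.0129
gripper_force: 59.3
```

Emit:
servo_tool:
  moves:
    - {"dp": [0, 0, 0.007], "delta_rot": [0, 0, 0], "fingers": 0}
    - {"dp": [0, 0, 0], "delta_rot": [0, 0, 0], "fingers": 0}

```text
clock: 24.65
position: [0.5267, -0.156, 0.1336]
ee_rot: [-0.0, 0.994, -0.109, -0.001]
contact_force: [0.4, -0.5, -2.9]
width: 0.0128
gripper_force: 59.3
```

Emit:
servo_tool:
  moves:
    - {"dp": [0, 0, 0.007], "delta_rot": [0, 0, 0], "fingers": 0}
    - {"dp": [0, 0, 0], "delta_rot": [0, 0, 0], "fingers": 0}

```text
clock: 24.85
position: [0.5269, -0.1561, 0.1327]
ee_rot: [0.0, 0.994, -0.109, -0.0]
contact_force: [-0.5, 0.4, -0.6]
width: 0.0123
gripper_force: 59.7
```

Emit:
servo_tool:
  moves:
    - {"dp": [0, 0, 0.006], "delta_rot": [0, 0, 0], "fingers": 0}
    - {"dp": [0, 0, 0], "delta_rot": [0, 0, 0], "fingers": 0}

```text
clock: 25.05
position: [0.5269, -0.156, 0.1327]
ee_rot: [0.0, 0.994, -0.109, -0.0]
contact_force: [-2.3, 0.6, 7.4]
width: 0.0124
gripper_force: 60.9
```

Emit:
servo_tool:
  moves:
    - {"dp": [0, 0, 0], "delta_rot": [0, 0, 0], "fingers": 0.2}
    - {"dp": [0, 0, 0], "delta_rot": [0, 0, 0], "fingers": 0.4}
    - {"dp": [0, 0, 0], "delta_rot": [0, 0, 0], "fingers": 0.4}

```text
clock: 25.35
position: [0.5269, -0.1561, 0.1312]
ee_rot: [0.0, 0.994, -0.109, -0.0]
contact_force: [0.7, -0.6, 0.1]
width: 0.0341
gripper_force: 0.0
```

Emit:
servo_tool:
  moves:
    - {"dp": [0, 0, -0.1], "delta_rot": [0, 0, 0], "fingers": 0.4}
    - {"dp": [0, 0, -0.2], "delta_rot": [0, 0, 0], "fingers": 0.4}
    - {"dp": [0, 0, -0.25], "delta_rot": [0, 0, 0], "fingers": 0.4}
    - {"dp": [0, 0, -0.25], "delta_rot": [0, 0, 0], "fingers": 0.4}
    - {"dp": [0, 0, 0], "delta_rot": [0, 0, 0], "fingers": 0.4}

```text
clock: 25.85
position: [0.5302, -0.1574, 0.2986]
ee_rot: [0.002, 0.994, -0.109, 0.007]
contact_force: [-0.0, -0.4, 0.4]
width: 0.0342
gripper_force: 0.0
```

```bash
python3 - <<'E'
from h import *
s,p,d=wshot("w12")
W=Rq(s["ee_rot"]).apply(wcloud(d).reshape(-1,3)).reshape(d.shape+(3,))+s["position"]
h=cv2.cvtColor(p,cv2.COLOR_RGB2HSV)
m=(W[...,2]>.045)&(W[...,2]<.065)&(h[...,1]<70);m[262:]=0;m[:,:170]=0;m[:,340:]=0
q=W[m];A=np.c_[q[:,:2]-q[:,:2].mean(0),np.ones(len(q))];x=np.linalg.lstsq(A,q[:,2],rcond=None)[0]
print(s["position"],len(q),"lid top tilt",x.round(4),cv2.minAreaRect((q[:,:2]*1000).astype(np.float32)))
E
```

```text
[ 0.53022021 -0.15739976  0.29861555] 15278 lid top tilt [ 0.0001 -0.0005  0.0529] ((524.9203491210938, -155.88916015625), (122.8276596069336, 177.54034423828125), 77.53074645996094)
```

View pics/w12.png

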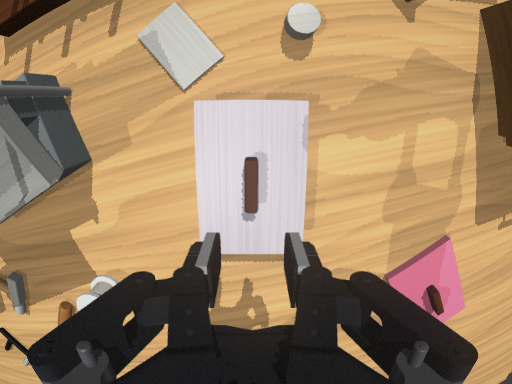

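The picture shows the lid level on the tote, covering it fully, with its grip at (251,185). The lid top measures 53 mm above the bench with zero tilt, so it's fully seated, and the arm is clear.

```bash
python3 -c "
from rig import manip;print(manip.sign_off())"
```

```text
the job is handed in; nothing more can be done
None
```

Job handed in at about 26 s: both clasps are flat in the tote side by side with turn-buttons up, the silver lid is fully seated (top at 53 mm, level), and I left the blank, the pink look-alike and the other bench items alone.

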